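# Stack a microscope lamp module against the fixture stops and lock it

## Task

Build up the microscope lamp module in the alignment fixture: the thick lamp body on the floor of the pocket, then the open spacer frame on it, then the lens cell on top, each lying flat with its long sides along the pocket and pushed home to bear on the two side stops and on the end stop, with a firm but not hard press (about 10 N) on the end stop, before the next one goes on. Then swing the lock collar's arm over the stack until it stops at its locked mark. Set the parts down softly, do not ram the stops, and leave the other things on the bench where they are.

Things in the scene. Friction and masses are not known exactly. Their poses are not given: they have to be found in the camera images.
- fixture: Alignment fixture, fixed: dark steel plate 235 x 150 x 14 mm (x -89.5 to +145.5, y -75 to +75 mm) with a pocket, a steel column (28 mm thick, 126 mm high, at x 115, y 0 mm) and a lock collar. Origin at the plate's underside below point nest; x along the pocket to end stop and column, y to the side stops, z up. Near lip of the pocket: bar 60 mm long, 12 mm high, inner face at x -53 mm
- nest (a point): Point on the pocket floor (14 mm above the bench), fixture's axes: the underside centre of a part is at its x = 0, y = 0 when the part bears on the end stop and both side stops. The pocket is 98 x 64 mm for parts of 90 x 56 mm (8 mm play towards -x and -y)
- end_stop: End stop: aluminium block 12 x 40 mm (x, y), top 76 mm above the bench; its face that meets the parts is at x = +45 mm. Origin and axes are those of the fixture
- side_stops: Two side stops: square posts 14 mm wide at x = -38 and +38 mm, tops 76 mm above the bench; faces that meet the parts at y = +28 mm. Two equal posts stand across the pocket on the loose side, inner faces at y = -36 mm. Between the posts of each side the pocket is open over 62 mm for a finger. Origin and axes are those of the fixture
- lamp_body: Thick block for the stack's bottom: solid aluminium block 90 x 56 x 36 mm with dark fin grooves on its long sides and a dark round port on top. About 0.4 kg. Origin at the centre of its underside, x along the 90 mm, z up; lies on the bench
- spacer: Spacer: aluminium frame 90 x 56 x 16 mm with a rectangular window 58 x 30 mm right through it. About 0.14 kg. Origin at the centre of its underside, x along the 90 mm, z up; lies on the bench
- lens_cell: Lens cell: aluminium plate 90 x 56 x 16 mm with a round glass disc 42 mm across let into its top. About 0.18 kg. Origin at the centre of its underside, x along the 90 mm, z up; lies on the bench
- collar (a joint): Lock collar, captive on the column, turning about the column's vertical axis: 0 = locked (its hard stop, white marks in line, arm straight over the pocket towards fixture -x), growing to 2.15 rad as the arm swings away over the side-stop side (at pi/2 it points to fixture +y). Stiff, stays where left, about 2 to 3 N at the handle
- collar_handle (a point): Top centre of the collar's upright handle: a black rod 16 mm across and 45 mm long, top 145 mm above the bench, on the arm 95 mm from the column axis. The arm is 22 mm wide, underside 88 mm and top 100 mm above the bench, reaching 127 mm from the axis; its pad (115 mm from the axis) passes 2.5 mm over the finished stack, whose top is 82 mm above the bench
- jar_a: Bystander: white specimen jar with blue cap, 44 mm across, 65 mm high; origin at its underside
- jar_b: Bystander: white specimen jar with blue cap, 44 mm across, 65 mm high; origin at its underside
- eyepiece: Bystander: black eyepiece, 48 mm across, 66 mm high; origin at its underside
- objective: Bystander: steel objective, 30 mm across, 45 mm high; origin at its underside
- slide_box: Bystander: wooden slide box 85 x 120 x 35 mm; origin at its underside
- screwdriver: Bystander: screwdriver 180 mm long, lying on the bench, its origin near its middle
Not all that is in view belongs to the job. Leave any blue look-alike of the lens_cell alone. Leave any yellow look-alike of the spacer alone.

How it is judged:
On the way, in this order (a step that is already met when the one before it is completed fails the run):
1. the lamp body lies flat on the pocket floor, pressed firmly (over 5 N) on the end stop and home against both side stops (x of lamp_body in the frame of nest between -0.0018 and 0.0018 m and y of lamp_body in the frame of nest between -0.0018 and 0.0018 m and z of lamp_body in the frame of nest between -0.002 and 0.002 m and angle between the x axis of lamp_body and the x axis of fixture, either way round below 0.035 rad and angle between lamp_body's own z axis and vertical below 0.035 rad and contact force between lamp_body and end_stop above 5 N), for 0.1 s.
2. the spacer frame lies flat on the lamp body, pressed firmly (over 5 N) on the end stop and home against both side stops (x of spacer in the frame of nest between -0.0018 and 0.0018 m and y of spacer in the frame of nest between -0.0018 and 0.0018 m and z of spacer in the frame of nest between 0.034 and 0.038 m and angle between the x axis of spacer and the x axis of fixture, either way round below 0.035 rad and angle between spacer's own z axis and vertical below 0.035 rad and contact force between spacer and end_stop above 5 N), for 0.1 s.
3. the lens cell lies flat on the spacer, pressed firmly (over 5 N) on the end stop and home against both side stops (x of lens_cell in the frame of nest between -0.0018 and 0.0018 m and y of lens_cell in the frame of nest between -0.0018 and 0.0018 m and z of lens_cell in the frame of nest between 0.05 and 0.054 m and angle between the x axis of lens_cell and the x axis of fixture, either way round below 0.035 rad and angle between lens_cell's own z axis and vertical below 0.035 rad and contact force between lens_cell and end_stop above 5 N), for 0.1 s.
4. the collar is turned to its locked mark over the stack (value of joint collar below 0.06 rad), for 0.2 s.
At the end, for the whole second after the job is handed in: Lamp body on the pocket floor, spacer on it, lens cell on top, each flat (2 deg), within 1.8 mm of bearing on the end stop and side stops, square to the fixture within 2 deg and within 2 mm of its proper height; the collar within 0.06 rad of its locked mark; everything at rest and let go (x of lamp_body in the frame of nest between -0.0018 and 0.0018 m and y of lamp_body in the frame of nest between -0.0018 and 0.0018 m and z of lamp_body in the frame of nest between -0.002 and 0.002 m and angle between the x axis of each of lamp_body, spacer, lens_cell and the x axis of fixture, either way round below 0.035 rad and angle between each of lamp_body, spacer, lens_cell's own z axis and vertical below 0.035 rad and x of spacer in the frame of nest between -0.0018 and 0.0018 m and y of spacer in the frame of nest between -0.0018 and 0.0018 m and z of spacer in the frame of nest between 0.034 and 0.038 m and x of lens_cell in the frame of nest between -0.0018 and 0.0018 m and y of lens_cell in the frame of nest between -0.0018 and 0.0018 m and z of lens_cell in the frame of nest between 0.05 and 0.054 m and value of joint collar below 0.06 rad and velocity of joint collar below 0.02 rad/s and linear speed of each of lamp_body, spacer, lens_cell below 0.01 m/s); the robot touches nothing.
It fails at once if the lamp body is dropped into the fixture or slammed down: a knock of over 150 N (contact force between lamp_body and fixture above 150 N).
It fails at once if the spacer frame is dropped into the fixture or slammed down: a knock of over 150 N (contact force between spacer and fixture above 150 N).
It fails at once if the lens cell is dropped into the fixture or slammed down: a knock of over 150 N (contact force between lens_cell and fixture above 150 N).
It fails at once if a stop is rammed with over 60 N (contact force between any of lamp_body, spacer, lens_cell and end_stop above 60 N or contact force between any of lamp_body, spacer, lens_cell and side_stops above 60 N).
It fails at once if a bystander is pushed more than 30 mm (distance of any of jar_a, jar_b, eyepiece, objective, slide_box, screwdriver from where it was at the start of the episode above 0.03 m).
It also fails if it takes over 72 s, if anything falls off the work surface, if the arm or the gripper's body presses on something with over 40 N, if the wrist force passes 120 N, or if a joint passes its speed limit or range.

## Robot

A 6-joint arm with a two-finger parallel gripper is mounted at the origin on the work surface. World frame = base frame: x ahead of the robot, y to its left, z up, the work surface at z = 0. Lengths are in m, angles in rad, forces in N, time in s.
With the tool pointing down it reaches from about 0.325 to 0.875 m from the base axis. Payload 4.4 kg.
Tool frame: the origin (TCP) lies at the very end of the fingers, on their centre line; the grasp point (between the pads) lies 19 mm behind it; z points along the fingers, y is the line along which they close (so a half turn about z gives the same grasp; the last joint's range is limited). The gripper opens to 85 mm and grips with 20 to 120 N. Pads are 22 mm wide; open, the fingers measure 114 mm over their backs; the gripper's body (76 mm by 85 mm) begins 54 mm behind the grasp point. The pads swing forward as they close: fully open they stand 13 mm farther back than shut.
Start: joints at [-1.28, 0.207, 1.542, -0, 1.393, -0.15], TCP at [0.246, -0.52, 0.231] pointing down, gripper open.
Joint ranges: [-2.73, 2.73], [-0.86, 2.22], [0.23, 2.46], [-1.11, 4.25], [0.08, 2.63], [-2.82, 2.82]. Speed limits (rad/s): [2.79, 2.79, 3.14, 3.14, 3.14, 3.14].

## Interface

Orientations are given as a 3x3 rotation matrix whose columns are the frame's x, y, z axes.
In Python, from bench import sense, read_camera, sign_off, find_in, place_of gives the robot as it stands.
- The arm moves only by the tool step_arm, never from a script. Its argument "plan" is a list of rows, each an object of numbers: "tx", "ty", "tz": the shift along the world's x, y, z in cm; "ax", "ay", "az": the turn, a rotation vector about the world's x, y, z in degrees; "hand": the opening, from 0 (shut) to 1 (fully open). In form: [{"tx": .., "ty": .., "tz": .., "ax": .., "ay": .., "az": .., "hand": ..}, ...]. A call has 1 to 12 rows; each row is the pose to reach, as a shift and turn from the pose commanded when the call began; what a row does not reach only later rows make up. A row lasts 1/12 s, in which the tool goes at most 41.7 mm and 7.16 degrees, less where a joint would pass 70% of its speed; a pose out of reach is approached as far as the arm can. A call with a gripper value outside its range is refused whole. The fingers move at their own pace and stop on an object; the grip force is fixed at half the most. Time passes only in rows, so rows that repeat a pose let the fingers close. It gives the time, the measured TCP pose, the force, the opening and the grip force at its end, in the units of the state.
- sense(): the state, without advancing time (a new reading comes with each control period).
- read_camera(name): name is "side" or "top"; returns a dict with "img" (384x512x3 uint8, red, green, blue), "K" (3x3 intrinsics, pixels), "dist_coeffs" ([k1, k2, p1, p2, k3] as OpenCV has them; the pictures are not rectified), "R" (3x3) and "t" (3): a world point X has camera coordinates R X + t. Camera axes: x right, y down, z forward; pixel columns grow to the right and rows downward; lengths in m; the calibration is good to about 2 mm. A picture is of the moment at which its call begins. There is no depth.
- sign_off(): hands the job in; it is judged then, once.
Trained networks look in a picture, given as the dict that the camera call returned (one of the last four; its "shot" number tells which), for a name from the list of things; names that differ only in an ending like _2 or _b are one class to them, and where a whole thing is asked for, a point or a joint stands for the part that bears it (a point fixed in the world has none). Each returns a list of dicts, best first, with "p" (0 to 1); they miss things now and then, are a little off and sometimes report something else, mostly with a low value. They report only what shows in the picture. A call takes as long as a camera call. They do not tell look-alikes from the thing itself.
- find_in(picture, thing): "rect" ([centre column, centre row, width, height] in pixels, round what is visible of it).
- place_of(picture, thing): "position" ([column, row] in pixels: a listed point, or the origin of a listed thing).
The state is a dict: "t": time; "q": joint angles; "qvel": joint speeds; "effort": joint torques, N m; "tool_pos": TCP position; "orientation": TCP orientation; "force": force on the tool from outside, world axes, zero at the start; "moment": the same for the moment, N m; "grip_width": opening from 0.0 (shut) to 1.0 (fully open); "grasp_force": force on a finger pad.
Only numpy, scipy, OpenCV 4.12 (cv2) and the standard library are available. Lean on these libraries where they do the work, as an engineer would, in place of code of your own. Each camera call takes 0.05 s, during which the arm holds its last target. There are 200 camera calls.

## Working session

There is one attempt and no reset: what is moved stays moved. The work goes in short steps, Python scripts to look and compute and a tool call to move; the robot and the scene stay as the last step left them, time stands still between calls to the robot, and variables do not carry over. Pictures are saved under pics/ and viewed, at most 10 in all, crops included, and the job is handed in when it is done.

Besides the shell and the picture viewer there is one more tool, called after "Emit:" as name(argument=value, ...) on one line, values as JSON. step_arm: Moves the arm, as the interface text tells. Its arguments: {"type":"object","properties":{"plan":{"type":"array"}},"required":["plan"]}

```bash
mkdir -p pics
cat > h.py <<'E'
import numpy as np, cv2
from bench import *
def ray(c,px):
    u=cv2.undistortPoints(np.array([[px]],float),np.array(c["K"]),np.array(c["dist_coeffs"]))[0,0]
    R=np.array(c["R"]);t=np.array(c["t"]);o=-R.T@t;d=R.T@np.array([u[0],u[1],1]);return o,d
def atz(c,px,z):
    o,d=ray(c,px);return o+d*(z-o[2])/d[2]
def tri(rs):
    A=0;b=0
    for o,d in rs:
        d=d/np.linalg.norm(d);P=np.eye(3)-np.outer(d,d);A=A+P;b=b+P@o
    return np.linalg.solve(A,b)
def proj(c,X):
    R=np.array(c["R"]);return cv2.projectPoints(np.array(X,float).reshape(-1,3),cv2.Rodrigues(R)[0],np.array(c["t"],float),np.array(c["K"]),np.array(c["dist_coeffs"]))[0][:,0]
E
python3 - <<'E'
from h import *
np.set_printoptions(precision=3,suppress=True)
s=sense();print(s)
C={n:read_camera(n) for n in("top","side")}
for n,c in C.items():
    cv2.imwrite(f"pics/{n}0.png",cv2.resize(c["img"][...,::-1],(800,600)));print(n,-np.array(c["R"]).T@c["t"],c["K"][0][0])
for th in ["fixture","nest","end_stop","lamp_body","spacer","lens_cell","collar","collar_handle","jar_a","eyepiece","objective","slide_box","screwdriver"]:
    for n,c in C.items():
        for f in ((place_of,"position"),) if th in("nest","collar_handle") else ((place_of,"position"),(find_in,"rect")):
            try: print(th,n,[(np.round(r[f[1]],1).tolist(),round(r["p"],2), np.round(atz(c,r[f[1]][:2],0),3).tolist()) for r in f[0](c,th)][:4])
            except Exception as e: print(th,n,e)
E
```

```text
{'t': 0.0, 'q': array([-1.28 ,  0.207,  1.543, -0.   ,  1.393, -0.15 ]), 'qvel': array([-0.   ,  0.001, -0.001,  0.002,  0.001, -0.001]), 'effort': array([  0.   , -38.303, -29.16 ,  -0.   ,   0.01 ,   0.   ]), 'tool_pos': array([ 0.246, -0.519,  0.23 ]), 'orientation': array([[ 0.904,  0.428, -0.001],
       [ 0.428, -0.904,  0.002],
       [ 0.   , -0.002, -1.   ]]), 'force': array([-0.365,  0.244,  0.173]), 'moment': array([-0.021, -0.056,  0.01 ]), 'grasp_force': 0.0, 'grip_width': 1.0004926540646546}
top [0.472 0.049 1.362] 412.62444701710336
side [ 0.512 -0.791  0.638] 378.80044034052395
fixture top [([279.6, 218.2], 0.62, [0.475, 0.003, 0.0])]
fixture top [([272.8, 210.7, 73.7, 78.5], 0.8, [0.5, 0.025, 0.0]), ([331.2, 131.9, 27.5, 8.5], 0.18, [0.763, -0.171, 0.0])]
fixture side [([226.6, 243.6], 0.71, [0.482, -0.017, 0.0])]
fixture side [([239.4, 219.6, 92.6, 89.1], 0.86, [0.515, 0.091, 0.0]), ([249.0, 227.2, 8.2, 26.3], 0.61, [0.542, 0.055, 0.0])]
nest top [([281.4, 214.5], 0.92, [0.487, -0.003, 0.0])]
nest side [([224.9, 235.3], 0.62, [0.476, 0.018, 0.0]), ([275.4, 319.0], 0
[... 3472 characters left out ...]
5.0, 18.9, 18.8], 0.49, [0.749, -0.252, 0.0])]
slide_box top [([130.3, 201.6], 0.68, [0.53, 0.502, 0.0])]
slide_box top [([129.1, 200.8, 37.4, 31.2], 0.65, [0.533, 0.507, 0.0])]
slide_box side [([244.0, 154.5], 0.87, [0.532, 0.513, 0.0])]
slide_box side [([246.3, 153.2, 25.6, 21.0], 0.58, [0.541, 0.524, 0.0]), ([268.8, 193.8, 23.9, 44.3], 0.48, [0.609, 0.231, 0.0])]
screwdriver top [([315.2, 126.0], 0.73, [0.783, -0.118, 0.0])]
screwdriver top [([318.3, 130.2, 50.2, 17.3], 0.61, [0.768, -0.128, 0.0])]
screwdriver side [([347.4, 273.6], 0.74, [0.775, -0.128, 0.0])]
screwdriver side [([349.8, 273.1, 9.7, 51.1], 0.79, [0.781, -0.126, 0.0]), ([304.7, 183.2, 19.0, 18.7], 0.27, [0.734, 0.3, 0.0])]
```

View pics/top0.png

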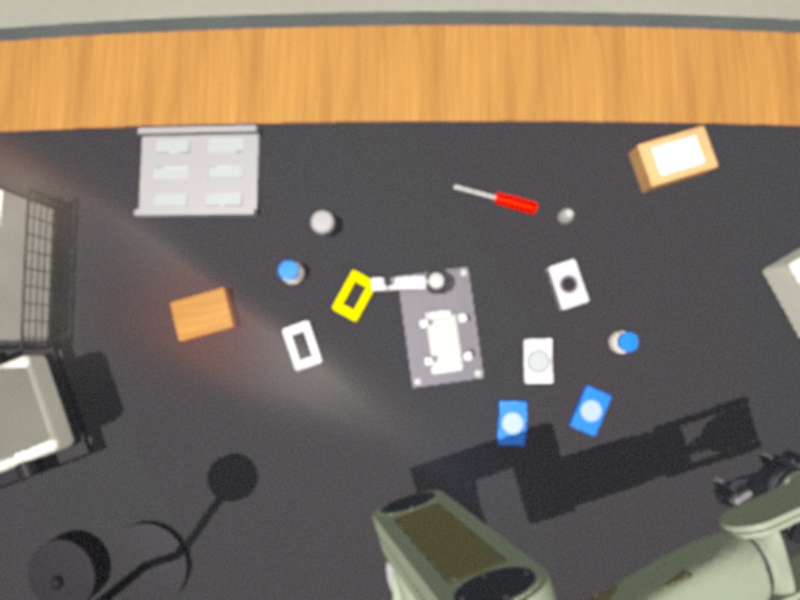

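View pics/side0.png

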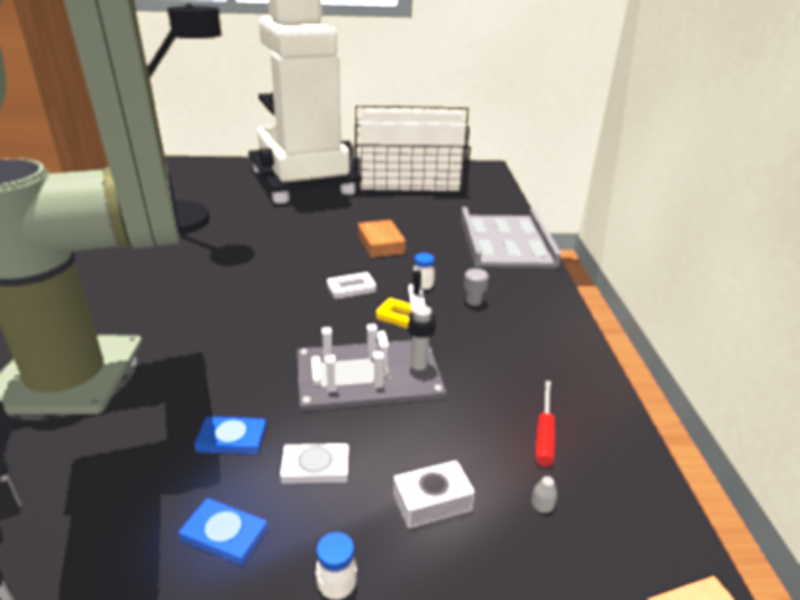

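The top view (800×600) shows the white parts: lamp body (568,284), lens cell (538,361) and spacer (302,345). The fixture is around (441,330), with the collar arm swung left to its handle at (388,282). The blue plates at (512,422) and (590,410) and the yellow frame at (354,295) are decoys. The side view agrees: lamp (433,492), lens (315,462), spacer (351,285), fixture (370,372).

```bash
cat > fit.py <<'E'
from h import *
from scipy.optimize import minimize
from scipy.ndimage import map_coordinates
def box(p,ext,z0):
    x0,x1,y0,y1,h=ext;c,s=np.cos(p[2]),np.sin(p[2])
    return np.array([[p[0]+c*x-s*y,p[1]+s*x+c*y,z] for x in(x0,x1) for y in(y0,y1) for z in(z0,z0+h)])
def score(p,cs,ext,z0,gs):
    tot=0
    for c,g in zip(cs,gs):
        h=cv2.convexHull(proj(c,box(p,ext,z0)).astype(np.float32))[:,0]
        m=h.mean(0);v=[]
        for a,b in zip(h,np.roll(h,-1,0)):
            L=np.linalg.norm(b-a)
            if L<2: continue
            n=np.array([b[1]-a[1],a[0]-b[0]])/L
            if n@(a-m)<0:n=-n
            q=a+np.linspace(.05,.95,25)[:,None]*(b-a)
            i,o=[map_coordinates(g,(q+k*n).T[::-1],order=1,mode='nearest') for k in(-1.5,1.5)]
            v.append(np.clip(i-o,-10,60).mean()*L)
        tot+=sum(v)/cv2.arcLength(h.reshape(-1,1,2),True)
    return tot
def fit(cs,ext,p0,z0=0,zfree=False):
    gs=[cv2.GaussianBlur(c["img"].astype(np.float32).mean(2),(0,0),.6) for c in cs]
    best=None
    for dy in np.radians([-12,-4,4,12]):
      for d in [(0,0),(.008,0),(-.008,0),(0,.008),(0,-.008)]:
        x=[p0[0]+d[0],p0[1]+d[1],p0[2]+dy]
        f=(lambda p:-score(p,cs,ext,p[3]/10,gs)) if zfree else (lambda p:-score(p,cs,ext,z0,gs))
        x=x+[z0*10] if zfree else x
        S=np.array([x]+[np.array(x)+e for e in np.diag([.008,.008,.08,.08][:len(x)])])
        r=minimize(f,x,method="Nelder-Mead",options=dict(initial_simplex=S,xatol=1e-4,fatol=1e-3,maxiter=250))
        if best is None or r.fun<best.fun: best=r
    return best.x,-best.fun
P=lambda h:(-.045,.045,-.028,.028,h)
FIX=(-.0895,.1455,-.075,.075,.014)
def see():return read_camera("top"),read_camera("side")
E
python3 - <<'E'
from fit import *
np.set_printoptions(precision=4,suppress=True)
T,S=see()
for nm,e,p0 in [("lamp",P(.036),(.589,-.27,.3)),("spacer",P(.016),(.465,.292,.3)),("lens",P(.016),(.432,-.203,0)),("fixture",FIX,(.482,-.008,.12))]:
    for lab,cs,z in(("top",[T],0),("side",[S],0),("both",[T,S],0),("both zfree/10",[T,S],1)):
        x,s=fit(cs,e,p0,zfree=bool(z));print(nm,lab,x,round(s,1))
a=place_of(T,"nest")[0]["position"];b=place_of(S,"nest")[0]["position"]
print("nest",atz(T,a,.014),atz(S,b,.014),tri([ray(T,a),ray(S,b)]))
a=place_of(T,"collar_handle")[0]["position"];b=place_of(S,"collar_handle")[0]["position"]
print("handle",atz(T,a,.145),atz(S,b,.145),tri([ray(T,a),ray(S,b)]))
E
```

```text
lamp top [ 0.592  -0.2721  0.2862] 60.0
lamp side [ 0.5926 -0.2675  0.3191] 57.9
lamp both [ 0.5926 -0.2677  0.3157] 117.8
lamp both zfree/10 [ 0.5924 -0.2699  0.3195  0.0319] 117.9
spacer top [0.4654 0.2847 0.346 ] 58.9
spacer side [0.4668 0.2925 0.3476] 60.0
spacer both [0.4655 0.2856 0.3737] 118.9
spacer both zfree/10 [0.4652 0.2828 0.3459 0.0914] 118.9
lens top [ 0.434  -0.2037  0.028 ] 59.1
lens side [ 0.4328 -0.2041  0.0093] 60.0
lens both [ 0.4324 -0.204   0.0219] 119.4
lens both zfree/10 [ 0.4327 -0.2039  0.0229  0.0053] 119.4
fixture top [ 0.4755 -0.0079  0.1617] 57.7
fixture side [0.4764 0.0057 0.1417] 40.8
fixture both [ 0.4772 -0.0044  0.1415] 93.6
fixture both zfree/10 [ 0.4756 -0.0041  0.134   0.083 ] 95.7
nest [ 0.4762 -0.004   0.014 ] [ 0.4766 -0.0052  0.014 ] [ 0.4764 -0.004   0.0131]
handle [0.5822 0.114  0.145 ] [0.5887 0.1017 0.145 ] [0.5863 0.1143 0.1378]
```

```bash
sed -i 's/np.clip(i-o,-10,60)/np.clip(i-o,-10,CLIP)/; s/^P=/CLIP=250\nP=/' fit.py
python3 - <<'E'
import fit
from fit import *
np.set_printoptions(precision=4,suppress=True)
T,S=see(); ov=[c["img"][...,::-1].copy() for c in (T,S)]
ov=[cv2.resize(o,None,fx=3,fy=3,interpolation=cv2.INTER_CUBIC) for o in ov]
def draw(pts,loop=True):
    for o,c in zip(ov,(T,S)):
        q=(proj(c,pts)*3+1).astype(int); cv2.polylines(o,[q.reshape(-1,1,2)],loop,(0,0,255),1)
def rect(p,e,z):
    b=box(p,(*e[:4],0),z); return b[[0,2,6,4]]
for nm,e,p0 in [("lamp",P(.036),(.5925,-.27,.3)),("spacer",P(.016),(.465,.287,.35)),("lens",P(.016),(.433,-.204,0.02)),("fixture",FIX,(.4764,-.004,.14))]:
    fit.CLIP=250 if nm!="fixture" else 35
    for lab,cs in(("top",[T]),("side",[S]),("both",[T,S])):
        x,s=fit.fit(cs,e,p0);print(nm,lab,x,round(s,1))
    draw(rect(x,e,e[4])); draw(rect(x,e,0))
    f=x
f[:2]=.4764,-.004
for px in(-.038,.038):
    draw(rect(f,(px-.007,px+.007,.028,.042),.076));draw(rect(f,(px-.007,px+.007,-.050,-.036),.076))
draw(rect(f,(.045,.057,-.02,.02),.076))
cv2.imwrite("pics/ov1.png",np.hstack([ov[0][520:840,720:1020],ov[1][540:860,480:880]])[:, :790])
E
```

```text
Traceback (most recent call last):
AttributeError: 'function' object has no attribute 'fit'
```

```bash
cat > m.py <<'E'
import fit as F
from fit import *
np.set_printoptions(precision=4,suppress=True)
T,S=see(); ov=[c["img"][...,::-1].copy() for c in (T,S)]
ov=[cv2.resize(o,None,fx=3,fy=3,interpolation=cv2.INTER_CUBIC) for o in ov]
def draw(pts,loop=True):
    for o,c in zip(ov,(T,S)):
        q=(proj(c,pts)*3+1).astype(int); cv2.polylines(o,[q.reshape(-1,1,2)],loop,(0,0,255),1)
def rect(p,e,z):
    b=box(p,(*e[:4],0),z); return b[[0,2,6,4]]
for nm,e,p0 in [("lamp",P(.036),(.5925,-.27,.3)),("spacer",P(.016),(.465,.287,.35)),("lens",P(.016),(.433,-.204,0.02)),("fixture",FIX,(.4764,-.004,.14))]:
    F.CLIP=250 if nm!="fixture" else 35
    for lab,cs in(("top",[T]),("side",[S]),("both",[T,S])):
        x,s=F.fit(cs,e,p0);print(nm,lab,x,round(s,1))
    draw(rect(x,e,e[4])); draw(rect(x,e,0))
    f=x
f[:2]=.4764,-.004
for px in(-.038,.038):
    draw(rect(f,(px-.007,px+.007,.028,.042),.076));draw(rect(f,(px-.007,px+.007,-.050,-.036),.076))
draw(rect(f,(.045,.057,-.02,.02),.076))
cv2.imwrite("pics/ov1.png",np.hstack([ov[0][500:820,720:1080],ov[1][540:860,480:880]])[:, :790])
E
python3 m.py
```

```text
lamp top [ 0.5934 -0.271   0.3094] 132.2
lamp side [ 0.5927 -0.266   0.3127] 90.6
lamp both [ 0.5931 -0.2683  0.3117] 199.8
spacer top [0.4677 0.2885 0.3398] 114.2
spacer side [0.4659 0.2945 0.3713] 137.4
spacer both [0.467  0.2896 0.3389] 239.9
lens top [ 0.4341 -0.2071  0.0286] 134.1
lens side [ 0.4325 -0.2039 -0.001 ] 112.3
lens both [ 0.4329 -0.2054  0.0038] 235.1
fixture top [ 0.4783 -0.0081  0.1937] 34.5
fixture side [0.4775 0.0018 0.1439] 31.7
fixture both [ 0.4773 -0.0016  0.1407] 61.4
```

View pics/ov1.png

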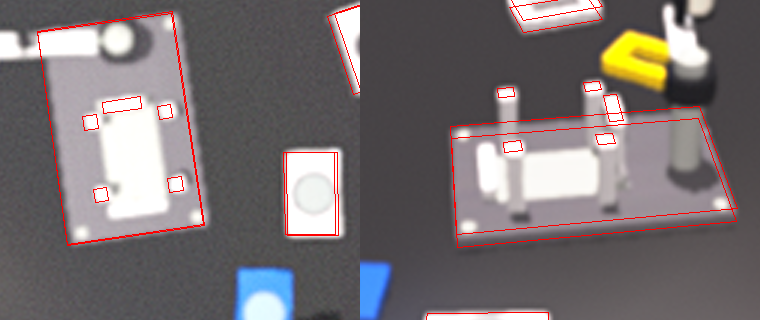

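The overlay fits: plate outline, post tops and end stop line up in both views. The nest is at about (0.476, -0.004) with yaw 8.1°. I'm moving to the lamp now.

Emit:
step_arm(plan=[{"tx":3,"ty":2.1,"tz":-0.5,"az":-0.6,"hand":1},{"tx":6,"ty":4.2,"tz":-1,"az":-1.3,"hand":1},{"tx":9.5,"ty":6.7,"tz":-1.5,"az":-2,"hand":1},{"tx":13,"ty":9.2,"tz":-2,"az":-2.7,"hand":1},{"tx":16.5,"ty":11.7,"tz":-2.5,"az":-3.4,"hand":1},{"tx":20,"ty":14.2,"tz":-3,"az":-4.1,"hand":1},{"tx":23.5,"ty":16.7,"tz":-4,"az":-4.8,"hand":1},{"tx":27,"ty":19.2,"tz":-5,"az":-5.5,"hand":1},{"tx":30,"ty":21.5,"tz":-6.5,"az":-6.2,"hand":1},{"tx":32.8,"ty":23.6,"tz":-8.5,"az":-7,"hand":1},{"tx":34.7,"ty":25,"tz":-10.5,"az":-7.4,"hand":1},{"tx":34.7,"ty":25,"tz":-12,"az":-7.4,"hand":1}])

```text
validation failed for argument at $.pl...
```

Emit:
step_arm(plan=[{"tx":3.0,"ty":2.1,"tz":-0.5,"ax":0,"ay":0,"az":-0.6,"hand":1},{"tx":6.5,"ty":4.7,"tz":-1,"ax":0,"ay":0,"az":-1.3,"hand":1},{"tx":13,"ty":9.2,"tz":-2,"ax":0,"ay":0,"az":-2.7,"hand":1},{"tx":16.5,"ty":11.7,"tz":-2.5,"ax":0,"ay":0,"az":-3.4,"hand":1},{"tx":20,"ty":14.2,"tz":-3,"ax":0,"ay":0,"az":-4.1,"hand":1},{"tx":23.5,"ty":16.7,"tz":-4,"ax":0,"ay":0,"az":-4.8,"hand":1},{"tx":27,"ty":19.2,"tz":-5,"ax":0,"ay":0,"az":-5.5,"hand":1},{"tx":30,"ty":21.5,"tz":-6.5,"ax":0,"ay":0,"az":-6.2,"hand":1},{"tx":32.8,"ty":23.6,"tz":-8.5,"ax":0,"ay":0,"az":-7,"hand":1},{"tx":34.7,"ty":25,"tz":-10.5,"ax":0,"ay":0,"az":-7.4,"hand":1},{"tx":34.7,"ty":25,"tz":-12,"ax":0,"ay":0,"az":-7.4,"hand":1}])

```text
t: 3.82
tool_pos: [0.5966, -0.2693, 0.1145]
orientation: [[0.951, 0.309, 0.007], [0.309, -0.951, -0.003], [0.005, 0.005, -1.0]]
force: [1.1, -1.6, 0.1]
grip_width: 1.004
grasp_force: 0.0
```

Emit:
step_arm(plan=[{"tx":0,"ty":0,"tz":-3,"ax":0,"ay":0,"az":0,"hand":1},{"tx":0,"ty":0,"tz":-6,"ax":0,"ay":0,"az":0,"hand":1},{"tx":0,"ty":0,"tz":-8.5,"ax":0,"ay":0,"az":0,"hand":1},{"tx":0,"ty":0,"tz":-10,"ax":0,"ay":0,"az":0,"hand":1},{"tx":0,"ty":0,"tz":-10.4,"ax":0,"ay":0,"az":0,"hand":1},{"tx":0,"ty":0,"tz":-10.4,"ax":0,"ay":0,"az":0,"hand":0.6},{"tx":0,"ty":0,"tz":-10.4,"ax":0,"ay":0,"az":0,"hand":0.4},{"tx":0,"ty":0,"tz":-10.4,"ax":0,"ay":0,"az":0,"hand":0.3},{"tx":0,"ty":0,"tz":-10.4,"ax":0,"ay":0,"az":0,"hand":0.3},{"tx":0,"ty":0,"tz":-10.4,"ax":0,"ay":0,"az":0,"hand":0.3}])

```text
t: 4.65
tool_pos: [0.5939, -0.2713, 0.0108]
orientation: [[0.952, 0.307, 0.004], [0.307, -0.952, -0.002], [0.003, 0.003, -1.0]]
force: [-0.4, 0.9, 5.1]
grip_width: 0.644
grasp_force: 68.3
```

Run:
```python
from h import *
np.set_printoptions(precision=4,suppress=True)
s=sense();print(s["tool_pos"],s["force"],s["grip_width"],s["grasp_force"])
```

```text
[ 0.5939 -0.2713  0.0108] [-0.4133  0.8734  5.1346] 0.6437454262006073 68.31412553787231
```

Emit:
step_arm(plan=[{"tx":0,"ty":0,"tz":1,"ax":0,"ay":0,"az":0,"hand":0.3},{"tx":0,"ty":0,"tz":2.5,"ax":0,"ay":0,"az":0,"hand":0.3},{"tx":0,"ty":0,"tz":5,"ax":0,"ay":0,"az":0,"hand":0.3},{"tx":-0.5,"ty":1,"tz":8,"ax":0,"ay":0,"az":-1,"hand":0.3},{"tx":-1.5,"ty":3,"tz":10.5,"ax":0,"ay":0,"az":-2,"hand":0.3},{"tx":-3,"ty":6,"tz":12,"ax":0,"ay":0,"az":-3,"hand":0.3},{"tx":-4.5,"ty":9.5,"tz":12.5,"ax":0,"ay":0,"az":-4,"hand":0.3},{"tx":-6,"ty":13,"tz":12.5,"ax":0,"ay":0,"az":-5,"hand":0.3},{"tx":-7.5,"ty":16.5,"tz":12.5,"ax":0,"ay":0,"az":-6,"hand":0.3},{"tx":-9.2,"ty":20,"tz":12.5,"ax":0,"ay":0,"az":-7,"hand":0.3},{"tx":-10.8,"ty":23,"tz":12.5,"ax":0,"ay":0,"az":-8.5,"hand":0.3},{"tx":-11.7,"ty":25,"tz":12.5,"ax":0,"ay":0,"az":-9.9,"hand":0.3}])

```text
t: 5.65
tool_pos: [0.4721, -0.0174, 0.1332]
orientation: [[0.99, 0.14, -0.002], [0.14, -0.99, 0.001], [-0.002, -0.002, -1.0]]
force: [0.2, -0.8, -5.3]
grip_width: 0.635
grasp_force: 67.3
```

Emit:
step_arm(plan=[{"tx":-0.3,"ty":1,"tz":0,"ax":0,"ay":0,"az":0,"hand":0.3},{"tx":-0.3,"ty":1.15,"tz":0,"ax":0,"ay":0,"az":0,"hand":0.3},{"tx":-0.3,"ty":1.15,"tz":0,"ax":0,"ay":0,"az":0,"hand":0.3},{"tx":-0.3,"ty":1.15,"tz":0,"ax":0,"ay":0,"az":0,"hand":0.3}])

```text
t: 5.98
tool_pos: [0.4734, -0.0099, 0.1338]
orientation: [[0.99, 0.139, 0.002], [0.139, -0.99, -0.001], [0.002, 0.001, -1.0]]
force: [0.4, -0.5, -5.2]
grip_width: 0.643
grasp_force: 67.3
```

```bash
cat > held.py <<'E'
import sys,fit as F
from fit import *
np.set_printoptions(precision=4,suppress=True)
# usage: held.py name h x y yaw zbottom
h,x,y,yaw,z=map(float,sys.argv[2:7]);s=sense();T,S=see()
print(s["tool_pos"],"yaw",np.arctan2(s["orientation"][1][0],s["orientation"][0][0]),s["force"],s["moment"],s["grip_width"],s["grasp_force"])
for lab,cs in(("top",[T]),("side",[S])):
    r,sc=F.fit(cs,P(h),(x,y,yaw),z0=z);print(lab,r,sc)
vis=[]
for c,o in zip((T,S),(lambda i:i,)*2):
    im=cv2.resize(c["img"][...,::-1],None,fx=3,fy=3,interpolation=cv2.INTER_CUBIC);q=proj(c,[[x,y,z]])[0]*3
    a,b=int(max(q[0]-190,0)),int(max(q[1]-190,0));vis.append(im[b:b+380,a:a+380])
cv2.imwrite(f"pics/{sys.argv[1]}.png",np.hstack(vis))
E
python3 held.py lamp1 .036 .473 -.0085 .14 .124
```

```text
[ 0.4734 -0.0099  0.1338] yaw 0.13960829892884985 [ 0.3961 -0.5281 -5.1736] [-0.0759  0.0392  0.0243] 0.643424714108943 67.29077696800232
top [ 0.4608 -0.0085 -0.0021] 23.041048049926758
side [ 0.4734 -0.0114  0.1423] 57.357276916503906
```

View pics/lamp1.png

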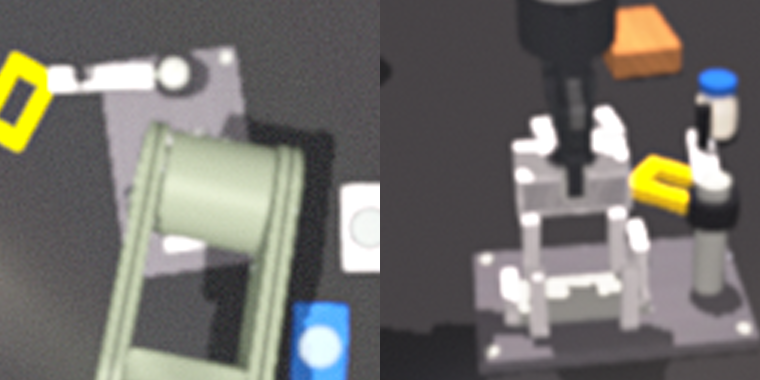

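Emit:
step_arm(plan=[{"tx":0,"ty":0.15,"tz":-1.5,"ax":0,"ay":0,"az":0,"hand":0.3},{"tx":0,"ty":0.15,"tz":-3,"ax":0,"ay":0,"az":0,"hand":0.3},{"tx":0,"ty":0.15,"tz":-4.3,"ax":0,"ay":0,"az":0,"hand":0.3},{"tx":0,"ty":0.15,"tz":-5.2,"ax":0,"ay":0,"az":0,"hand":0.3},{"tx":0,"ty":0.15,"tz":-6,"ax":0,"ay":0,"az":0,"hand":0.3},{"tx":0,"ty":0.15,"tz":-6.5,"ax":0,"ay":0,"az":0,"hand":0.3},{"tx":0,"ty":0.15,"tz":-6.5,"ax":0,"ay":0,"az":0,"hand":0.3}])

```text
t: 6.67
tool_pos: [0.4717, -0.0076, 0.0671]
orientation: [[0.99, 0.139, -0.002], [0.139, -0.99, 0.0], [-0.002, -0.0, -1.0]]
force: [-0.0, 0.5, -3.8]
grip_width: 0.641
grasp_force: 67.2
```

Emit:
step_arm(plan=[{"tx":0,"ty":0,"tz":-1,"ax":0,"ay":0,"az":0,"hand":0.3},{"tx":0,"ty":0,"tz":-2,"ax":0,"ay":0,"az":0,"hand":0.3},{"tx":0,"ty":0,"tz":-3,"ax":0,"ay":0,"az":0,"hand":0.3},{"tx":0,"ty":0,"tz":-3.6,"ax":0,"ay":0,"az":0,"hand":0.3},{"tx":0,"ty":0,"tz":-3.9,"ax":0,"ay":0,"az":0,"hand":0.3},{"tx":0,"ty":0,"tz":-4.1,"ax":0,"ay":0,"az":0,"hand":0.3},{"tx":0,"ty":0,"tz":-4.2,"ax":0,"ay":0,"az":0,"hand":0.3},{"tx":0,"ty":0,"tz":-4.2,"ax":0,"ay":0,"az":0,"hand":0.3}])

```text
t: 7.33
tool_pos: [0.4723, -0.0075, 0.0261]
orientation: [[0.99, 0.139, 0.0], [0.139, -0.99, -0.0], [0.0, 0.0, -1.0]]
force: [1.0, -3.5, -6.4]
grip_width: 0.641
grasp_force: 67.1
```

Emit:
step_arm(plan=[{"tx":0,"ty":0,"tz":-0.08,"ax":0,"ay":0,"az":0,"hand":0.3},{"tx":0,"ty":0,"tz":-0.15,"ax":0,"ay":0,"az":0,"hand":0.3},{"tx":0,"ty":0,"tz":-0.2,"ax":0,"ay":0,"az":0,"hand":0.3},{"tx":0,"ty":0,"tz":-0.2,"ax":0,"ay":0,"az":0,"hand":0.3}])

```text
t: 7.67
tool_pos: [0.4727, -0.0075, 0.0247]
orientation: [[0.99, 0.139, 0.001], [0.139, -0.99, -0.0], [0.001, 0.0, -1.0]]
force: [-1.0, -2.5, 1.1]
grip_width: 0.643
grasp_force: 67.7
```

Emit:
step_arm(plan=[{"tx":-0.01,"ty":0.1,"tz":0,"ax":0,"ay":0,"az":0,"hand":0.3},{"tx":-0.03,"ty":0.2,"tz":0,"ax":0,"ay":0,"az":0,"hand":0.3},{"tx":-0.04,"ty":0.3,"tz":0,"ax":0,"ay":0,"az":0,"hand":0.3},{"tx":-0.04,"ty":0.3,"tz":0,"ax":0,"ay":0,"az":0,"hand":0.3}])

```text
t: 8.0
tool_pos: [0.4727, -0.0074, 0.0249]
orientation: [[0.99, 0.14, 0.002], [0.14, -0.99, -0.006], [0.001, 0.006, -1.0]]
force: [-2.3, -14.4, -1.5]
grip_width: 0.645
grasp_force: 67.7
```

Emit:
step_arm(plan=[{"tx":0.12,"ty":-0.1,"tz":0,"ax":0,"ay":0,"az":0,"hand":0.3},{"tx":0.22,"ty":-0.08,"tz":0,"ax":0,"ay":0,"az":0,"hand":0.3},{"tx":0.32,"ty":-0.07,"tz":0,"ax":0,"ay":0,"az":0,"hand":0.3},{"tx":0.32,"ty":-0.07,"tz":0,"ax":0,"ay":0,"az":0,"hand":0.3}])

```text
t: 8.33
tool_pos: [0.4728, -0.0075, 0.0248]
orientation: [[0.99, 0.141, -0.006], [0.141, -0.99, -0.004], [-0.006, 0.004, -1.0]]
force: [-11.0, -13.3, 9.2]
grip_width: 0.641
grasp_force: 69.1
```

```bash
python3 held.py lamp2 .036 .473 -.0075 .14 .014
```

```text
[ 0.4728 -0.0075  0.0248] yaw 0.14117229816163274 [-10.9833 -13.3002   9.1891] [-1.7206  1.3564 -0.2022] 0.6409389968295032 69.12015438079834
top [ 0.4559 -0.0052  0.1432] 27.25100326538086
side [ 0.4579 -0.0101  0.09  ] 42.82504653930664
```

View pics/lamp2.png

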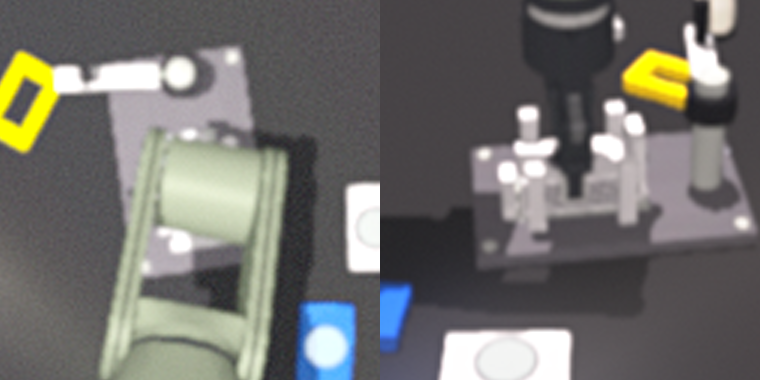

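Emit:
step_arm(plan=[{"tx":0,"ty":-0.15,"tz":0.1,"ax":0,"ay":0,"az":0,"hand":0.3},{"tx":0,"ty":-0.2,"tz":0.15,"ax":0,"ay":0,"az":0,"hand":0.3},{"tx":0.1,"ty":-0.2,"tz":0.15,"ax":0,"ay":0,"az":0,"hand":0.3},{"tx":0.1,"ty":-0.2,"tz":0.15,"ax":0,"ay":0,"az":0,"hand":0.3}])

```text
t: 8.77
tool_pos: [0.4751, -0.0071, 0.0251]
orientation: [[0.99, 0.14, -0.002], [0.14, -0.99, -0.0], [-0.002, 0.0, -1.0]]
force: [-2.6, -5.1, -3.5]
grip_width: 0.639
grasp_force: 67.3
```

Emit:
step_arm(plan=[{"tx":0.1,"ty":0.01,"tz":0,"ax":0,"ay":0,"az":0,"hand":0.3},{"tx":0.2,"ty":0.02,"tz":0,"ax":0,"ay":0,"az":0,"hand":0.3},{"tx":0.3,"ty":0.03,"tz":0,"ax":0,"ay":0,"az":0,"hand":0.3},{"tx":0.3,"ty":0.03,"tz":0,"ax":0,"ay":0,"az":0,"hand":0.3}])

```text
t: 9.1
tool_pos: [0.4774, -0.0068, 0.0249]
orientation: [[0.99, 0.14, -0.004], [0.14, -0.99, -0.001], [-0.004, -0.0, -1.0]]
force: [-4.7, -4.7, -2.1]
grip_width: 0.638
grasp_force: 67.5
```

Emit:
step_arm(plan=[{"tx":0.1,"ty":0.01,"tz":0,"ax":0,"ay":0,"az":0,"hand":0.3},{"tx":0.2,"ty":0.03,"tz":0,"ax":0,"ay":0,"az":0,"hand":0.3},{"tx":0.2,"ty":0.03,"tz":0,"ax":0,"ay":0,"az":0,"hand":0.3}])

```text
t: 9.35
tool_pos: [0.4774, -0.0068, 0.0249]
orientation: [[0.99, 0.14, -0.009], [0.14, -0.99, -0.001], [-0.009, -0.0, -1.0]]
force: [-11.0, -8.1, 3.5]
grip_width: 0.64
grasp_force: 68.4
```

Emit:
step_arm(plan=[{"tx":0.06,"ty":0.1,"tz":0.05,"ax":0,"ay":0,"az":0,"hand":0.3},{"tx":0.06,"ty":0.15,"tz":0.05,"ax":0,"ay":0,"az":0,"hand":0.3},{"tx":0.06,"ty":0.15,"tz":0.05,"ax":0,"ay":0,"az":0,"hand":0.3}])

```text
t: 9.6
tool_pos: [0.4773, -0.0067, 0.025]
orientation: [[0.99, 0.14, -0.01], [0.14, -0.99, -0.003], [-0.01, 0.002, -1.0]]
force: [-10.8, -13.3, 2.8]
grip_width: 0.635
grasp_force: 68.0
```

Emit:
step_arm(plan=[{"tx":0.05,"ty":0,"tz":0,"ax":0,"ay":0,"az":0,"hand":0.3},{"tx":0.02,"ty":-0.1,"tz":0,"ax":0,"ay":0,"az":0,"hand":0.3},{"tx":-0.1,"ty":-0.2,"tz":0,"ax":0,"ay":0,"az":0,"hand":0.3},{"tx":-0.1,"ty":-0.2,"tz":0,"ax":0,"ay":0,"az":0,"hand":0.3},{"tx":-0.1,"ty":-0.2,"tz":0,"ax":0,"ay":0,"az":0,"hand":0.75},{"tx":-0.1,"ty":-0.2,"tz":0,"ax":0,"ay":0,"az":0,"hand":0.85},{"tx":-0.1,"ty":-0.2,"tz":0,"ax":0,"ay":0,"az":0,"hand":0.85}])

```text
t: 10.18
tool_pos: [0.482, -0.0064, 0.0269]
orientation: [[0.99, 0.14, 0.003], [0.14, -0.99, 0.001], [0.003, -0.0, -1.0]]
force: [-0.4, 0.2, -0.1]
grip_width: 0.848
grasp_force: 0.0
```

Emit:
step_arm(plan=[{"tx":0,"ty":0,"tz":2,"ax":0,"ay":0,"az":0,"hand":0.9},{"tx":0,"ty":0,"tz":6,"ax":0,"ay":0,"az":0,"hand":1},{"tx":0,"ty":1,"tz":9.5,"ax":0,"ay":0,"az":1,"hand":1},{"tx":-0.2,"ty":4,"tz":10,"ax":0,"ay":0,"az":2,"hand":1},{"tx":-0.4,"ty":8,"tz":10,"ax":0,"ay":0,"az":3.5,"hand":1},{"tx":-0.6,"ty":12,"tz":10,"ax":0,"ay":0,"az":5,"hand":1},{"tx":-0.8,"ty":16,"tz":10,"ax":0,"ay":0,"az":7,"hand":1},{"tx":-1,"ty":20,"tz":10,"ax":0,"ay":0,"az":8,"hand":1},{"tx":-1.2,"ty":24,"tz":9.5,"ax":0,"ay":0,"az":9.5,"hand":1},{"tx":-1.4,"ty":27.5,"tz":8,"ax":0,"ay":0,"az":10.5,"hand":1},{"tx":-1.4,"ty":29.5,"tz":6,"ax":0,"ay":0,"az":11.4,"hand":1},{"tx":-1.4,"ty":29.5,"tz":4,"ax":0,"ay":0,"az":11.4,"hand":1}])

```text
t: 11.18
tool_pos: [0.4678, 0.2939, 0.0673]
orientation: [[0.941, 0.338, 0.005], [0.338, -0.941, 0.005], [0.006, -0.003, -1.0]]
force: [-0.1, -0.9, 0.3]
grip_width: 0.996
grasp_force: 0.0
```

```bash
python3 held.py lamp3 .036 .477 -.0067 .14 .014
python3 - <<'E'
from h import *
for n in("top","side"):
    c=read_camera(n)
    for th in("lamp_body","nest"):
        for r in place_of(c,th)[:2]: print(n,th,atz(c,r["position"],.014).round(4),r["p"])
E
```

```text
[0.4678 0.2939 0.0673] yaw 0.3444712521530866 [-0.1037 -0.9303  0.321 ] [ 0.0369  0.0082 -0.0359] 0.995897917415693 0.0
top [ 0.4927 -0.0047  0.1613] 49.35184097290039
side [ 0.4767 -0.0039  0.1649] 50.058223724365234
top lamp_body [ 0.4791 -0.0177  0.014 ] 0.78
top nest [ 0.484  -0.0145  0.014 ] 0.76
top nest [0.5245 0.4889 0.014 ] 0.23
side lamp_body [ 0.4808 -0.0056  0.014 ] 0.95
side nest [ 0.4779 -0.0039  0.014 ] 0.67
```

View pics/lamp3.png

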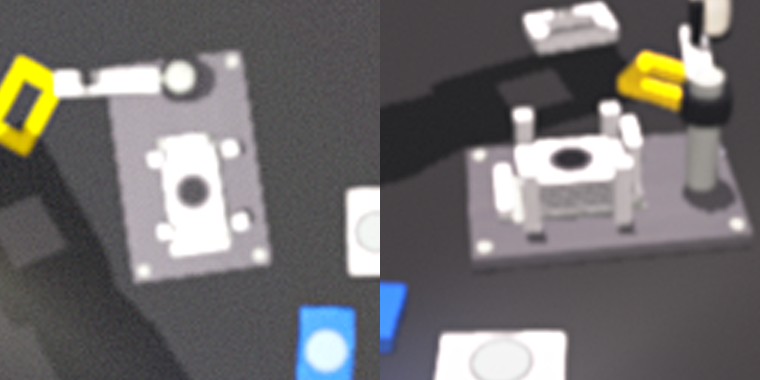

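Top and side views both show the lamp body seated: against the end stop, against the +y posts, with the gap on the loose side. Next is the spacer.

Emit:
step_arm(plan=[{"tx":0,"ty":0,"tz":-2.5,"ax":0,"ay":0,"az":0,"hand":1},{"tx":0,"ty":0,"tz":-4.5,"ax":0,"ay":0,"az":0,"hand":1},{"tx":0,"ty":0,"tz":-6,"ax":0,"ay":0,"az":0,"hand":1},{"tx":0,"ty":0,"tz":-6.4,"ax":0,"ay":0,"az":0,"hand":1},{"tx":0,"ty":0,"tz":-6.4,"ax":0,"ay":0,"az":0,"hand":1},{"tx":0,"ty":0,"tz":-6.4,"ax":0,"ay":0,"az":0,"hand":0.5},{"tx":0,"ty":0,"tz":-6.4,"ax":0,"ay":0,"az":0,"hand":0.3},{"tx":0,"ty":0,"tz":-6.4,"ax":0,"ay":0,"az":0,"hand":0.3},{"tx":0,"ty":0,"tz":-6.4,"ax":0,"ay":0,"az":0,"hand":0.3},{"tx":0,"ty":0,"tz":-6.4,"ax":0,"ay":0,"az":0,"hand":0.3}])

```text
t: 12.42
tool_pos: [0.4685, 0.2889, 0.0043]
orientation: [[0.943, 0.332, 0.004], [0.332, -0.943, 0.002], [0.004, -0.0, -1.0]]
force: [-0.2, -0.7, 6.5]
grip_width: 0.632
grasp_force: 63.9
```

Emit:
step_arm(plan=[{"tx":0,"ty":0,"tz":1,"ax":0,"ay":0,"az":0,"hand":0.3},{"tx":0,"ty":-0.5,"tz":4,"ax":0,"ay":0,"az":0,"hand":0.3},{"tx":0,"ty":-2,"tz":8,"ax":0,"ay":0,"az":-1,"hand":0.3},{"tx":0.1,"ty":-5,"tz":10.5,"ax":0,"ay":0,"az":-2,"hand":0.3},{"tx":0.2,"ty":-9,"tz":11,"ax":0,"ay":0,"az":-3.5,"hand":0.3},{"tx":0.3,"ty":-13,"tz":11,"ax":0,"ay":0,"az":-5,"hand":0.3},{"tx":0.4,"ty":-17,"tz":11,"ax":0,"ay":0,"az":-7,"hand":0.3},{"tx":0.5,"ty":-21,"tz":11,"ax":0,"ay":0,"az":-8.5,"hand":0.3},{"tx":0.6,"ty":-24.5,"tz":11,"ax":0,"ay":0,"az":-10,"hand":0.3},{"tx":0.6,"ty":-27.5,"tz":11,"ax":0,"ay":0,"az":-11.35,"hand":0.3},{"tx":0.6,"ty":-29.3,"tz":11,"ax":0,"ay":0,"az":-11.35,"hand":0.3},{"tx":0.6,"ty":-30,"tz":11,"ax":0,"ay":0,"az":-11.35,"hand":0.3}])

```text
t: 13.42
tool_pos: [0.4725, -0.0144, 0.1128]
orientation: [[0.991, 0.137, 0.001], [0.137, -0.991, -0.001], [0.0, 0.001, -1.0]]
force: [-0.2, 0.4, -1.4]
grip_width: 0.629
grasp_force: 63.9
```

Emit:
step_arm(plan=[{"tx":0,"ty":0,"tz":0,"ax":0,"ay":0,"az":0,"hand":0.3},{"tx":0,"ty":0,"tz":0,"ax":0,"ay":0,"az":0,"hand":0.3},{"tx":0,"ty":0,"tz":0,"ax":0,"ay":0,"az":0,"hand":0.3}])

```text
t: 13.67
tool_pos: [0.4724, -0.0107, 0.1122]
orientation: [[0.99, 0.141, -0.0], [0.141, -0.99, 0.001], [-0.0, -0.001, -1.0]]
force: [0.3, 0.2, -0.3]
grip_width: 0.631
grasp_force: 63.9
```

```bash
python3 held.py sp1 .016 .474 -.011 .14 .108
```

```text
[ 0.4724 -0.0107  0.1122] yaw 0.14196205257635686 [ 0.2808  0.2219 -0.2771] [0.055  0.0047 0.0509] 0.6307135211921316 63.861955404281616
top [ 0.4591 -0.0088 -0.0038] 23.545085906982422
side [ 0.4693 -0.0087  0.1418] 88.74989318847656
```

View pics/sp1.png

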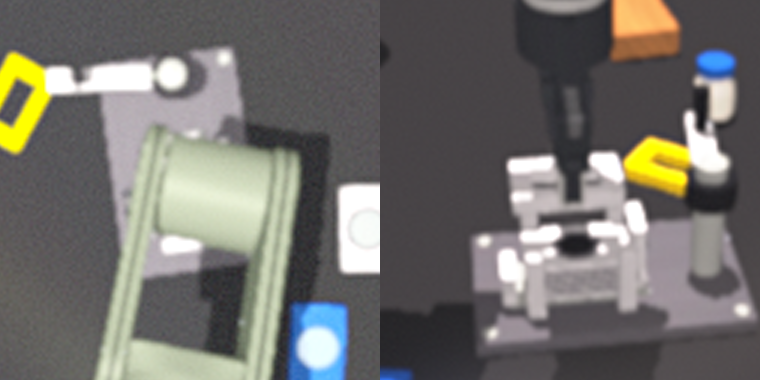

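Emit:
step_arm(plan=[{"tx":0.1,"ty":0,"tz":-1.5,"ax":0,"ay":0,"az":0,"hand":0.3},{"tx":0.2,"ty":0,"tz":-3,"ax":0,"ay":0,"az":0,"hand":0.3},{"tx":0.2,"ty":0,"tz":-4.2,"ax":0,"ay":0,"az":0,"hand":0.3},{"tx":0.2,"ty":0,"tz":-5,"ax":0,"ay":0,"az":0,"hand":0.3},{"tx":0.2,"ty":0,"tz":-5.3,"ax":0,"ay":0,"az":0,"hand":0.3},{"tx":0.2,"ty":0,"tz":-5.5,"ax":0,"ay":0,"az":0,"hand":0.3},{"tx":0.2,"ty":0,"tz":-5.5,"ax":0,"ay":0,"az":0,"hand":0.3}])

```text
t: 14.35
tool_pos: [0.4747, -0.0115, 0.0571]
orientation: [[0.99, 0.141, -0.0], [0.141, -0.99, 0.0], [-0.0, -0.0, -1.0]]
force: [1.1, 0.2, -2.2]
grip_width: 0.629
grasp_force: 63.9
```

Emit:
step_arm(plan=[{"tx":0,"ty":0,"tz":-0.1,"ax":0,"ay":0,"az":0,"hand":0.3},{"tx":0,"ty":0,"tz":-0.2,"ax":0,"ay":0,"az":0,"hand":0.3},{"tx":0,"ty":0,"tz":-0.3,"ax":0,"ay":0,"az":0,"hand":0.3},{"tx":0,"ty":0,"tz":-0.35,"ax":0,"ay":0,"az":0,"hand":0.3},{"tx":0,"ty":0,"tz":-0.35,"ax":0,"ay":0,"az":0,"hand":0.3}])

```text
t: 14.77
tool_pos: [0.475, -0.012, 0.0543]
orientation: [[0.99, 0.14, 0.001], [0.14, -0.99, -0.0], [0.001, 0.0, -1.0]]
force: [-1.0, 0.6, 2.7]
grip_width: 0.637
grasp_force: 64.2
```

Emit:
step_arm(plan=[{"tx":-0.01,"ty":0.1,"tz":0.05,"ax":0,"ay":0,"az":0,"hand":0.3},{"tx":-0.03,"ty":0.2,"tz":0.05,"ax":0,"ay":0,"az":0,"hand":0.3},{"tx":-0.04,"ty":0.3,"tz":0.05,"ax":0,"ay":0,"az":0,"hand":0.3},{"tx":-0.06,"ty":0.4,"tz":0.05,"ax":0,"ay":0,"az":0,"hand":0.3},{"tx":-0.07,"ty":0.5,"tz":0.05,"ax":0,"ay":0,"az":0,"hand":0.3},{"tx":-0.08,"ty":0.6,"tz":0.05,"ax":0,"ay":0,"az":0,"hand":0.3},{"tx":-0.08,"ty":0.6,"tz":0.05,"ax":0,"ay":0,"az":0,"hand":0.3}])

```text
t: 15.35
tool_pos: [0.4742, -0.0072, 0.0544]
orientation: [[0.99, 0.141, 0.001], [0.141, -0.99, -0.003], [0.0, 0.003, -1.0]]
force: [0.8, -6.3, 0.4]
grip_width: 0.631
grasp_force: 64.0
```

Emit:
step_arm(plan=[{"tx":0.1,"ty":0.01,"tz":0,"ax":0,"ay":0,"az":0,"hand":0.3},{"tx":0.2,"ty":0.02,"tz":0,"ax":0,"ay":0,"az":0,"hand":0.3},{"tx":0.3,"ty":0.03,"tz":0,"ax":0,"ay":0,"az":0,"hand":0.3},{"tx":0.4,"ty":0.04,"tz":0,"ax":0,"ay":0,"az":0,"hand":0.3},{"tx":0.5,"ty":0.06,"tz":0,"ax":0,"ay":0,"az":0,"hand":0.3},{"tx":0.5,"ty":0.06,"tz":0,"ax":0,"ay":0,"az":0,"hand":0.3}])

```text
t: 15.85
tool_pos: [0.4758, -0.0071, 0.0543]
orientation: [[0.99, 0.141, -0.008], [0.141, -0.99, -0.003], [-0.008, 0.002, -1.0]]
force: [-9.6, -8.8, 10.7]
grip_width: 0.633
grasp_force: 65.2
```

Emit:
step_arm(plan=[{"tx":0,"ty":-0.08,"tz":0.1,"ax":0,"ay":0,"az":0,"hand":0.3},{"tx":0,"ty":-0.1,"tz":0.2,"ax":0,"ay":0,"az":0,"hand":0.3},{"tx":0,"ty":-0.1,"tz":0.2,"ax":0,"ay":0,"az":0,"hand":0.3},{"tx":0,"ty":-0.1,"tz":0.2,"ax":0,"ay":0,"az":0,"hand":0.3}])

```text
t: 16.18
tool_pos: [0.478, -0.0067, 0.0557]
orientation: [[0.99, 0.14, -0.002], [0.14, -0.99, -0.001], [-0.002, 0.001, -1.0]]
force: [-2.6, -6.5, -1.0]
grip_width: 0.631
grasp_force: 63.9
```

Emit:
step_arm(plan=[{"tx":0.1,"ty":0.01,"tz":-0.05,"ax":0,"ay":0,"az":0,"hand":0.3},{"tx":0.2,"ty":0.03,"tz":-0.05,"ax":0,"ay":0,"az":0,"hand":0.3},{"tx":0.3,"ty":0.04,"tz":-0.05,"ax":0,"ay":0,"az":0,"hand":0.3},{"tx":0.3,"ty":0.04,"tz":-0.05,"ax":0,"ay":0,"az":0,"hand":0.3}])

```text
t: 16.52
tool_pos: [0.4797, -0.0065, 0.0549]
orientation: [[0.99, 0.14, -0.005], [0.14, -0.99, -0.001], [-0.005, 0.001, -1.0]]
force: [-5.0, -6.1, 2.4]
grip_width: 0.63
grasp_force: 64.2
```

Emit:
step_arm(plan=[{"tx":0.1,"ty":0.01,"tz":0,"ax":0,"ay":0,"az":0,"hand":0.3},{"tx":0.2,"ty":0.03,"tz":0,"ax":0,"ay":0,"az":0,"hand":0.3},{"tx":0.2,"ty":0.03,"tz":0,"ax":0,"ay":0,"az":0,"hand":0.3},{"tx":0.2,"ty":0.03,"tz":0,"ax":0,"ay":0,"az":0,"hand":0.3}])

```text
t: 16.85
tool_pos: [0.4797, -0.0064, 0.0547]
orientation: [[0.99, 0.141, -0.01], [0.141, -0.99, -0.002], [-0.01, 0.0, -1.0]]
force: [-10.9, -7.1, 6.5]
grip_width: 0.635
grasp_force: 64.7
```

Emit:
step_arm(plan=[{"tx":0.1,"ty":0.05,"tz":0.05,"ax":0,"ay":0,"az":0,"hand":0.3},{"tx":0.15,"ty":0.08,"tz":0.08,"ax":0,"ay":0,"az":0,"hand":0.3},{"tx":0.15,"ty":0.08,"tz":0.08,"ax":0,"ay":0,"az":0,"hand":0.3},{"tx":0.15,"ty":0.08,"tz":0.08,"ax":0,"ay":0,"az":0,"hand":0.3}])

```text
t: 17.18
tool_pos: [0.4797, -0.0064, 0.0548]
orientation: [[0.99, 0.141, -0.013], [0.141, -0.99, -0.003], [-0.013, 0.001, -1.0]]
force: [-11.6, -10.6, 4.9]
grip_width: 0.634
grasp_force: 64.6
```

Emit:
step_arm(plan=[{"tx":-0.2,"ty":-0.15,"tz":0.3,"ax":0,"ay":0,"az":0,"hand":0.3},{"tx":-0.5,"ty":-0.4,"tz":1,"ax":0,"ay":0,"az":0,"hand":0.3},{"tx":-0.7,"ty":-0.4,"tz":3,"ax":0,"ay":0,"az":0,"hand":0.3},{"tx":-1,"ty":0,"tz":5.5,"ax":0,"ay":0,"az":0,"hand":0.3},{"tx":-1.5,"ty":3,"tz":6,"ax":0,"ay":0,"az":0,"hand":0.3},{"tx":-2,"ty":7,"tz":6,"ax":0,"ay":0,"az":0,"hand":0.3},{"tx":-2.5,"ty":11,"tz":6,"ax":0,"ay":0,"az":0,"hand":0.3},{"tx":-3,"ty":15,"tz":4,"ax":0,"ay":0,"az":0,"hand":0.3},{"tx":-3,"ty":18,"tz":1,"ax":0,"ay":0,"az":0,"hand":0.3},{"tx":-3,"ty":18.5,"tz":-2,"ax":0,"ay":0,"az":0,"hand":0.3},{"tx":-3,"ty":18.5,"tz":-4,"ax":0,"ay":0,"az":0,"hand":0.3},{"tx":-3,"ty":18.5,"tz":-4,"ax":0,"ay":0,"az":0,"hand":0.3}])

```text
t: 18.18
tool_pos: [0.4511, 0.1812, 0.0127]
orientation: [[0.99, 0.142, -0.008], [0.142, -0.99, -0.0], [-0.008, -0.001, -1.0]]
force: [-1.8, -0.4, -0.6]
grip_width: 0.634
grasp_force: 64.4
```

Emit:
step_arm(plan=[{"tx":0,"ty":0,"tz":-0.4,"ax":0,"ay":0,"az":0,"hand":0.3},{"tx":0,"ty":0,"tz":-0.7,"ax":0,"ay":0,"az":0,"hand":0.3},{"tx":0,"ty":0,"tz":-0.85,"ax":0,"ay":0,"az":0,"hand":0.3},{"tx":0,"ty":0,"tz":-0.85,"ax":0,"ay":0,"az":0,"hand":0.3}])

```text
t: 18.52
tool_pos: [0.4567, 0.1801, 0.0092]
orientation: [[0.99, 0.139, 0.003], [0.139, -0.99, 0.001], [0.003, -0.0, -1.0]]
force: [0.1, 0.6, -1.9]
grip_width: 0.635
grasp_force: 64.4
```

Emit:
step_arm(plan=[{"tx":0,"ty":0,"tz":-0.3,"ax":0,"ay":0,"az":0,"hand":0.3},{"tx":0,"ty":0,"tz":-0.5,"ax":0,"ay":0,"az":0,"hand":0.3},{"tx":0,"ty":0,"tz":-0.5,"ax":0,"ay":0,"az":0,"hand":0.3},{"tx":0,"ty":0,"tz":-0.5,"ax":0,"ay":0,"az":0,"hand":0.3}])

```text
t: 18.85
tool_pos: [0.4564, 0.1802, 0.0043]
orientation: [[0.99, 0.14, 0.002], [0.14, -0.99, 0.0], [0.002, 0.0, -1.0]]
force: [-0.3, -1.2, 5.4]
grip_width: 0.635
grasp_force: 65.1
```

Emit:
step_arm(plan=[{"tx":0,"ty":0,"tz":0,"ax":0,"ay":0,"az":0,"hand":0.9},{"tx":0,"ty":0,"tz":0,"ax":0,"ay":0,"az":0,"hand":0.9},{"tx":0,"ty":0,"tz":2,"ax":0,"ay":0,"az":0,"hand":0.9},{"tx":0,"ty":0,"tz":5,"ax":0,"ay":0,"az":0,"hand":0.9},{"tx":-1,"ty":-3,"tz":7,"ax":0,"ay":0,"az":0,"hand":0},{"tx":-2.5,"ty":-7,"tz":8,"ax":0,"ay":0,"az":0,"hand":0},{"tx":-4,"ty":-11,"tz":8,"ax":0,"ay":0,"az":0,"hand":0},{"tx":-4.5,"ty":-15,"tz":8,"ax":0,"ay":0,"az":0,"hand":0},{"tx":-4.5,"ty":-18.6,"tz":7,"ax":0,"ay":0,"az":0,"hand":0},{"tx":-4.5,"ty":-19.6,"tz":5,"ax":0,"ay":0,"az":0,"hand":0},{"tx":-4.5,"ty":-19.6,"tz":3.7,"ax":0,"ay":0,"az":0,"hand":0},{"tx":-4.5,"ty":-19.6,"tz":3.7,"ax":0,"ay":0,"az":0,"hand":0}])

```text
t: 19.85
tool_pos: [0.4079, -0.0164, 0.0379]
orientation: [[0.991, 0.137, -0.005], [0.137, -0.991, 0.001], [-0.005, -0.002, -1.0]]
force: [-1.3, -1.1, -0.6]
grip_width: -0.0
grasp_force: 0.0
```

Emit:
step_arm(plan=[{"tx":0.2,"ty":0.03,"tz":0,"ax":0,"ay":0,"az":0,"hand":0},{"tx":0.4,"ty":0.06,"tz":0,"ax":0,"ay":0,"az":0,"hand":0},{"tx":0.6,"ty":0.08,"tz":0,"ax":0,"ay":0,"az":0,"hand":0},{"tx":0.7,"ty":0.1,"tz":0,"ax":0,"ay":0,"az":0,"hand":0},{"tx":0.8,"ty":0.11,"tz":0,"ax":0,"ay":0,"az":0,"hand":0},{"tx":0.8,"ty":0.11,"tz":0,"ax":0,"ay":0,"az":0,"hand":0}])

```text
t: 20.35
tool_pos: [0.4191, -0.0144, 0.0405]
orientation: [[0.99, 0.141, 0.001], [0.141, -0.99, -0.0], [0.001, 0.0, -1.0]]
force: [-0.7, 0.3, 0.0]
grip_width: -0.003
grasp_force: 0.0
```

Emit:
step_arm(plan=[{"tx":0.1,"ty":0.01,"tz":0,"ax":0,"ay":0,"az":0,"hand":0},{"tx":0.2,"ty":0.03,"tz":0,"ax":0,"ay":0,"az":0,"hand":0},{"tx":0.3,"ty":0.04,"tz":0,"ax":0,"ay":0,"az":0,"hand":0},{"tx":0.4,"ty":0.06,"tz":0,"ax":0,"ay":0,"az":0,"hand":0},{"tx":0.4,"ty":0.06,"tz":0,"ax":0,"ay":0,"az":0,"hand":0}])

```text
t: 20.77
tool_pos: [0.4223, -0.014, 0.0399]
orientation: [[0.99, 0.14, -0.0], [0.14, -0.99, 0.0], [-0.0, -0.0, -1.0]]
force: [-0.4, -0.6, 0.2]
grip_width: -0.004
grasp_force: 0.1
```

Emit:
step_arm(plan=[{"tx":0.1,"ty":0.01,"tz":0,"ax":0,"ay":0,"az":0,"hand":0},{"tx":0.2,"ty":0.03,"tz":0,"ax":0,"ay":0,"az":0,"hand":0},{"tx":0.3,"ty":0.04,"tz":0,"ax":0,"ay":0,"az":0,"hand":0},{"tx":0.4,"ty":0.06,"tz":0,"ax":0,"ay":0,"az":0,"hand":0},{"tx":0.4,"ty":0.06,"tz":0,"ax":0,"ay":0,"az":0,"hand":0}])

```text
t: 21.18
tool_pos: [0.4227, -0.0137, 0.0392]
orientation: [[0.99, 0.141, -0.008], [0.141, -0.99, -0.0], [-0.008, -0.001, -1.0]]
force: [-8.4, -3.7, 7.9]
grip_width: 0.0
grasp_force: 4.7
```

Emit:
step_arm(plan=[{"tx":0.1,"ty":0.01,"tz":0.05,"ax":0,"ay":0,"az":0,"hand":0},{"tx":0.2,"ty":0.03,"tz":0.1,"ax":0,"ay":0,"az":0,"hand":0},{"tx":0.2,"ty":0.03,"tz":0.1,"ax":0,"ay":0,"az":0,"hand":0},{"tx":0.2,"ty":0.03,"tz":0.1,"ax":0,"ay":0,"az":0,"hand":0}])

```text
t: 21.52
tool_pos: [0.4227, -0.0136, 0.0393]
orientation: [[0.99, 0.142, -0.012], [0.142, -0.99, -0.001], [-0.012, -0.001, -1.0]]
force: [-10.7, -4.9, 4.1]
grip_width: -0.001
grasp_force: 5.9
```

Emit:
step_arm(plan=[{"tx":0.1,"ty":-0.04,"tz":0.05,"ax":0,"ay":0,"az":0,"hand":0},{"tx":0.25,"ty":-0.05,"tz":0.15,"ax":0,"ay":0,"az":0,"hand":0},{"tx":0.25,"ty":-0.05,"tz":0.15,"ax":0,"ay":0,"az":0,"hand":0},{"tx":0.25,"ty":-0.05,"tz":0.15,"ax":0,"ay":0,"az":0,"hand":0}])

```text
t: 21.85
tool_pos: [0.4227, -0.0136, 0.0394]
orientation: [[0.99, 0.142, -0.018], [0.142, -0.99, 0.0], [-0.017, -0.003, -1.0]]
force: [-13.4, -5.3, 1.1]
grip_width: -0.0
grasp_force: 6.7
```

Emit:
step_arm(plan=[{"tx":-0.7,"ty":0,"tz":0,"ax":0,"ay":0,"az":0,"hand":0},{"tx":-1.5,"ty":0,"tz":1,"ax":0,"ay":0,"az":0,"hand":0},{"tx":-1.5,"ty":1,"tz":5,"ax":0,"ay":0,"az":0,"hand":0},{"tx":-1,"ty":4,"tz":6,"ax":0,"ay":0,"az":0,"hand":0.5},{"tx":0,"ty":8,"tz":6,"ax":0,"ay":0,"az":0,"hand":1},{"tx":1,"ty":12,"tz":6,"ax":0,"ay":0,"az":0,"hand":1},{"tx":2,"ty":16,"tz":5,"ax":0,"ay":0,"az":0,"hand":1},{"tx":2.4,"ty":18.6,"tz":3,"ax":0,"ay":0,"az":0,"hand":1},{"tx":2.46,"ty":19.4,"tz":0,"ax":0,"ay":0,"az":0,"hand":1},{"tx":2.46,"ty":19.4,"tz":-1,"ax":0,"ay":0,"az":0,"hand":1},{"tx":2.46,"ty":19.4,"tz":-1,"ax":0,"ay":0,"az":0,"hand":1},{"tx":2.46,"ty":19.4,"tz":-1,"ax":0,"ay":0,"az":0,"hand":1}])

```text
t: 22.85
tool_pos: [0.4549, 0.1798, 0.0321]
orientation: [[0.99, 0.14, -0.001], [0.14, -0.99, -0.0], [-0.001, 0.0, -1.0]]
force: [-0.3, -0.0, 0.3]
grip_width: 1.0
grasp_force: 0.0
```

```bash
python3 held.py sp2 .016 .454 .180 .14 0
```

```text
[0.4549 0.1798 0.0321] yaw 0.14033664401818513 [-0.3109 -0.0325  0.2687] [-0.0117  0.0356  0.0189] 0.9998357254475002 0.0
top [0.4614 0.1816 0.1355] 38.56150817871094
side [0.4536 0.1835 0.1836] 107.9228286743164
```

View pics/sp2.png

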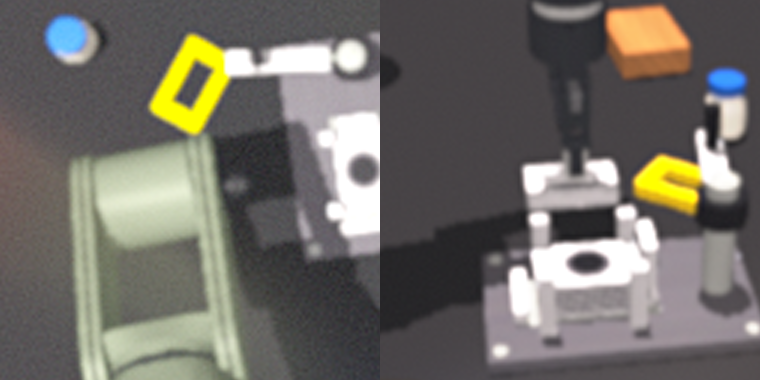

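The spacer lies between the open fingers; the lamp is still home. Grasping it.

Emit:
step_arm(plan=[{"tx":0.0,"ty":0,"tz":-1.5,"ax":0,"ay":0,"az":0,"hand":1},{"tx":0,"ty":0,"tz":-2.5,"ax":0,"ay":0,"az":0,"hand":1},{"tx":0,"ty":0,"tz":-2.9,"ax":0,"ay":0,"az":0,"hand":1},{"tx":0,"ty":0,"tz":-2.9,"ax":0,"ay":0,"az":0,"hand":1},{"tx":0,"ty":0,"tz":-2.9,"ax":0,"ay":0,"az":0,"hand":0.5},{"tx":0,"ty":0,"tz":-2.9,"ax":0,"ay":0,"az":0,"hand":0.3},{"tx":0,"ty":0,"tz":-2.9,"ax":0,"ay":0,"az":0,"hand":0.3},{"tx":0,"ty":0,"tz":-2.9,"ax":0,"ay":0,"az":0,"hand":0.3},{"tx":0,"ty":0,"tz":-2.9,"ax":0,"ay":0,"az":0,"hand":0.3}])

```text
t: 23.7
tool_pos: [0.4566, 0.1805, 0.0046]
orientation: [[0.99, 0.14, 0.002], [0.14, -0.99, 0.0], [0.002, 0.0, -1.0]]
force: [-1.7, -0.5, 5.8]
grip_width: 0.632
grasp_force: 63.8
```

Emit:
step_arm(plan=[{"tx":0,"ty":0,"tz":1.5,"ax":0,"ay":0,"az":0,"hand":0.3},{"tx":0,"ty":0,"tz":5,"ax":0,"ay":0,"az":0,"hand":0.3},{"tx":0.2,"ty":-1.5,"tz":9,"ax":0,"ay":0,"az":0,"hand":0.3},{"tx":0.5,"ty":-4.5,"tz":10.5,"ax":0,"ay":0,"az":0,"hand":0.3},{"tx":0.9,"ty":-8.5,"tz":10.5,"ax":0,"ay":0,"az":0,"hand":0.3},{"tx":1.3,"ty":-12.5,"tz":10.5,"ax":0,"ay":0,"az":0,"hand":0.3},{"tx":1.7,"ty":-16,"tz":10.5,"ax":0,"ay":0,"az":0,"hand":0.3},{"tx":1.95,"ty":-18.3,"tz":10.5,"ax":0,"ay":0,"az":0,"hand":0.3},{"tx":1.95,"ty":-19.1,"tz":10.5,"ax":0,"ay":0,"az":0,"hand":0.3},{"tx":1.95,"ty":-19.1,"tz":9.5,"ax":0,"ay":0,"az":0,"hand":0.3},{"tx":1.95,"ty":-19.1,"tz":9,"ax":0,"ay":0,"az":0,"hand":0.3},{"tx":1.95,"ty":-19.1,"tz":9,"ax":0,"ay":0,"az":0,"hand":0.3}])

```text
t: 24.7
tool_pos: [0.4726, -0.009, 0.0912]
orientation: [[0.99, 0.141, -0.005], [0.141, -0.99, 0.002], [-0.005, -0.002, -1.0]]
force: [-0.2, 0.7, -1.4]
grip_width: 0.63
grasp_force: 63.8
```

Emit:
step_arm(plan=[{"tx":0,"ty":0,"tz":-1,"ax":0,"ay":0,"az":0,"hand":0.3},{"tx":0,"ty":0,"tz":-2,"ax":0,"ay":0,"az":0,"hand":0.3},{"tx":0,"ty":0,"tz":-3,"ax":0,"ay":0,"az":0,"hand":0.3},{"tx":0,"ty":0,"tz":-3.4,"ax":0,"ay":0,"az":0,"hand":0.3},{"tx":0,"ty":0,"tz":-3.6,"ax":0,"ay":0,"az":0,"hand":0.3},{"tx":0,"ty":0,"tz":-3.6,"ax":0,"ay":0,"az":0,"hand":0.3}])

```text
t: 25.2
tool_pos: [0.4743, -0.0103, 0.0565]
orientation: [[0.99, 0.141, -0.002], [0.141, -0.99, 0.0], [-0.002, -0.001, -1.0]]
force: [1.0, 0.3, -0.7]
grip_width: 0.631
grasp_force: 63.8
```

Emit:
step_arm(plan=[{"tx":0,"ty":0,"tz":-0.1,"ax":0,"ay":0,"az":0,"hand":0.3},{"tx":0,"ty":0,"tz":-0.2,"ax":0,"ay":0,"az":0,"hand":0.3},{"tx":0,"ty":0,"tz":-0.25,"ax":0,"ay":0,"az":0,"hand":0.3},{"tx":-0.01,"ty":0.1,"tz":-0.25,"ax":0,"ay":0,"az":0,"hand":0.3},{"tx":-0.03,"ty":0.2,"tz":-0.25,"ax":0,"ay":0,"az":0,"hand":0.3},{"tx":-0.04,"ty":0.3,"tz":-0.25,"ax":0,"ay":0,"az":0,"hand":0.3},{"tx":-0.06,"ty":0.4,"tz":-0.25,"ax":0,"ay":0,"az":0,"hand":0.3},{"tx":-0.07,"ty":0.5,"tz":-0.25,"ax":0,"ay":0,"az":0,"hand":0.3},{"tx":-0.07,"ty":0.5,"tz":-0.25,"ax":0,"ay":0,"az":0,"hand":0.3}])

```text
t: 25.95
tool_pos: [0.4746, -0.0072, 0.0553]
orientation: [[0.99, 0.141, 0.001], [0.141, -0.99, -0.003], [0.0, 0.003, -1.0]]
force: [-0.3, -6.3, -1.9]
grip_width: 0.633
grasp_force: 63.9
```

Emit:
step_arm(plan=[{"tx":0.1,"ty":-0.04,"tz":0,"ax":0,"ay":0,"az":0,"hand":0.3},{"tx":0.2,"ty":-0.03,"tz":0,"ax":0,"ay":0,"az":0,"hand":0.3},{"tx":0.3,"ty":-0.01,"tz":0,"ax":0,"ay":0,"az":0,"hand":0.3},{"tx":0.4,"ty":0,"tz":0,"ax":0,"ay":0,"az":0,"hand":0.3},{"tx":0.5,"ty":0.02,"tz":0,"ax":0,"ay":0,"az":0,"hand":0.3},{"tx":0.6,"ty":0.03,"tz":0,"ax":0,"ay":0,"az":0,"hand":0.3},{"tx":0.6,"ty":0.03,"tz":0,"ax":0,"ay":0,"az":0,"hand":0.3}])

```text
t: 26.53
tool_pos: [0.479, -0.0066, 0.0547]
orientation: [[0.99, 0.141, -0.003], [0.141, -0.99, -0.002], [-0.003, 0.002, -1.0]]
force: [-2.9, -6.4, 0.7]
grip_width: 0.631
grasp_force: 64.0
```

Emit:
step_arm(plan=[{"tx":0.1,"ty":0,"tz":0,"ax":0,"ay":0,"az":0,"hand":0.3},{"tx":0.2,"ty":-0.02,"tz":0.05,"ax":0,"ay":0,"az":0,"hand":0.3},{"tx":0.3,"ty":-0.04,"tz":0.1,"ax":0,"ay":0,"az":0,"hand":0.3},{"tx":0.4,"ty":-0.06,"tz":0.1,"ax":0,"ay":0,"az":0,"hand":0.3},{"tx":0.4,"ty":-0.06,"tz":0.1,"ax":0,"ay":0,"az":0,"hand":0.3}])

```text
t: 26.95
tool_pos: [0.4793, -0.0065, 0.0546]
orientation: [[0.99, 0.141, -0.011], [0.141, -0.99, -0.001], [-0.011, -0.001, -1.0]]
force: [-9.5, -5.7, 4.1]
grip_width: 0.628
grasp_force: 64.4
```

Emit:
step_arm(plan=[{"tx":0.1,"ty":-0.04,"tz":0.05,"ax":0,"ay":0,"az":0,"hand":0.3},{"tx":0.2,"ty":-0.08,"tz":0.1,"ax":0,"ay":0,"az":0,"hand":0.3},{"tx":0.3,"ty":-0.08,"tz":0.13,"ax":0,"ay":0,"az":0,"hand":0.3},{"tx":0.3,"ty":-0.08,"tz":0.13,"ax":0,"ay":0,"az":0,"hand":0.3},{"tx":0.3,"ty":-0.08,"tz":0.13,"ax":0,"ay":0,"az":0,"hand":0.3}])

```text
t: 27.37
tool_pos: [0.4793, -0.0066, 0.0547]
orientation: [[0.99, 0.141, -0.018], [0.141, -0.99, 0.0], [-0.017, -0.003, -1.0]]
force: [-14.3, -4.4, 4.2]
grip_width: 0.635
grasp_force: 64.4
```

Emit:
step_arm(plan=[{"tx":-0.15,"ty":0,"tz":0,"ax":0,"ay":0,"az":0,"hand":0.3},{"tx":-0.35,"ty":-0.02,"tz":-0.1,"ax":0,"ay":0,"az":0,"hand":0.3},{"tx":-0.45,"ty":-0.02,"tz":-0.1,"ax":0,"ay":0,"az":0,"hand":0.3},{"tx":-0.45,"ty":-0.02,"tz":-0.1,"ax":0,"ay":0,"az":0,"hand":0.3},{"tx":-0.45,"ty":-0.02,"tz":-0.1,"ax":0,"ay":0,"az":0,"hand":0.75},{"tx":-0.45,"ty":-0.02,"tz":-0.1,"ax":0,"ay":0,"az":0,"hand":0.85},{"tx":-0.45,"ty":-0.02,"tz":-0.1,"ax":0,"ay":0,"az":0,"hand":0.85}])

```text
t: 27.95
tool_pos: [0.4839, -0.0069, 0.0569]
orientation: [[0.99, 0.14, 0.003], [0.14, -0.99, 0.0], [0.002, 0.0, -1.0]]
force: [0.5, -0.1, 0.9]
grip_width: 0.85
grasp_force: 0.0
```

Emit:
step_arm(plan=[{"tx":0,"ty":0,"tz":2,"ax":0,"ay":0,"az":0,"hand":0.85},{"tx":0,"ty":0,"tz":4.5,"ax":0,"ay":0,"az":0,"hand":0.85},{"tx":-2,"ty":-0.3,"tz":5.5,"ax":0,"ay":0,"az":0,"hand":0.3},{"tx":-5,"ty":-0.6,"tz":5.5,"ax":0,"ay":0,"az":0,"hand":0},{"tx":-7.4,"ty":-0.9,"tz":5,"ax":0,"ay":0,"az":0,"hand":0},{"tx":-7.4,"ty":-0.9,"tz":2.5,"ax":0,"ay":0,"az":0,"hand":0},{"tx":-7.4,"ty":-0.9,"tz":0.3,"ax":0,"ay":0,"az":0,"hand":0},{"tx":-7.4,"ty":-0.9,"tz":0,"ax":0,"ay":0,"az":0,"hand":0},{"tx":-7.4,"ty":-0.9,"tz":0,"ax":0,"ay":0,"az":0,"hand":0}])

```text
t: 28.7
tool_pos: [0.408, -0.0157, 0.0556]
orientation: [[0.99, 0.14, -0.002], [0.14, -0.99, 0.001], [-0.002, -0.001, -1.0]]
force: [0.6, -0.2, 0.4]
grip_width: 0.002
grasp_force: 0.0
```

Emit:
step_arm(plan=[{"tx":0.2,"ty":0.03,"tz":0,"ax":0,"ay":0,"az":0,"hand":0},{"tx":0.4,"ty":0.06,"tz":0,"ax":0,"ay":0,"az":0,"hand":0},{"tx":0.6,"ty":0.08,"tz":0,"ax":0,"ay":0,"az":0,"hand":0},{"tx":0.8,"ty":0.11,"tz":0,"ax":0,"ay":0,"az":0,"hand":0},{"tx":0.9,"ty":0.13,"tz":0,"ax":0,"ay":0,"az":0,"hand":0},{"tx":1,"ty":0.14,"tz":0,"ax":0,"ay":0,"az":0,"hand":0},{"tx":1.1,"ty":0.15,"tz":0,"ax":0,"ay":0,"az":0,"hand":0},{"tx":1.2,"ty":0.16,"tz":0,"ax":0,"ay":0,"az":0,"hand":0},{"tx":1.2,"ty":0.16,"tz":0,"ax":0,"ay":0,"az":0,"hand":0}])

```text
t: 29.45
tool_pos: [0.4209, -0.0144, 0.0563]
orientation: [[0.99, 0.14, 0.0], [0.14, -0.99, -0.0], [0.0, 0.0, -1.0]]
force: [0.4, 0.3, -0.3]
grip_width: -0.002
grasp_force: 0.0
```

Emit:
step_arm(plan=[{"tx":0.1,"ty":0.01,"tz":0,"ax":0,"ay":0,"az":0,"hand":0},{"tx":0.2,"ty":0.02,"tz":0,"ax":0,"ay":0,"az":0,"hand":0},{"tx":0.3,"ty":0.03,"tz":0,"ax":0,"ay":0,"az":0,"hand":0},{"tx":0.4,"ty":0.03,"tz":0.02,"ax":0,"ay":0,"az":0,"hand":0},{"tx":0.5,"ty":0.03,"tz":0.05,"ax":0,"ay":0,"az":0,"hand":0},{"tx":0.6,"ty":0.03,"tz":0.1,"ax":0,"ay":0,"az":0,"hand":0},{"tx":0.6,"ty":0.03,"tz":0.1,"ax":0,"ay":0,"az":0,"hand":0},{"tx":0.6,"ty":0.03,"tz":0.1,"ax":0,"ay":0,"az":0,"hand":0}])

```text
t: 30.12
tool_pos: [0.4228, -0.014, 0.0561]
orientation: [[0.99, 0.141, -0.009], [0.141, -0.99, 0.0], [-0.009, -0.001, -1.0]]
force: [-8.7, -2.0, 4.1]
grip_width: -0.0
grasp_force: 4.3
```

Emit:
step_arm(plan=[{"tx":0.1,"ty":0,"tz":0.05,"ax":0,"ay":0,"az":0,"hand":0},{"tx":0.25,"ty":0,"tz":0.1,"ax":0,"ay":0,"az":0,"hand":0},{"tx":0.35,"ty":0,"tz":0.12,"ax":0,"ay":0,"az":0,"hand":0},{"tx":0.35,"ty":0,"tz":0.12,"ax":0,"ay":0,"az":0,"hand":0},{"tx":0.35,"ty":0,"tz":0.12,"ax":0,"ay":0,"az":0,"hand":0}])

```text
t: 30.53
tool_pos: [0.4228, -0.0139, 0.0561]
orientation: [[0.99, 0.142, -0.017], [0.142, -0.99, 0.0], [-0.017, -0.003, -1.0]]
force: [-13.9, -4.8, 6.3]
grip_width: 0.002
grasp_force: 7.4
```

Emit:
step_arm(plan=[{"tx":-0.8,"ty":0,"tz":0,"ax":0,"ay":0,"az":0,"hand":0},{"tx":-1.8,"ty":0,"tz":0.5,"ax":0,"ay":0,"az":0,"hand":0},{"tx":-1.8,"ty":-1,"tz":3.5,"ax":0,"ay":0,"az":0,"hand":0},{"tx":-1.5,"ty":-4,"tz":5,"ax":0,"ay":0,"az":-1,"hand":0.5},{"tx":-1,"ty":-8,"tz":5,"ax":0,"ay":0,"az":-2.5,"hand":1},{"tx":-0.5,"ty":-12,"tz":4,"ax":0,"ay":0,"az":-4,"hand":1},{"tx":0,"ty":-15.5,"tz":3,"ax":0,"ay":0,"az":-5.5,"hand":1},{"tx":0.3,"ty":-18.3,"tz":1.5,"ax":0,"ay":0,"az":-7,"hand":1},{"tx":0.3,"ty":-19.24,"tz":0,"ax":0,"ay":0,"az":-7.2,"hand":1},{"tx":0.3,"ty":-19.24,"tz":-1.5,"ax":0,"ay":0,"az":-7.2,"hand":1},{"tx":0.3,"ty":-19.24,"tz":-2.3,"ax":0,"ay":0,"az":-7.2,"hand":1},{"tx":0.3,"ty":-19.24,"tz":-2.3,"ax":0,"ay":0,"az":-7.2,"hand":1}])

```text
t: 31.53
tool_pos: [0.4318, -0.2055, 0.0336]
orientation: [[1.0, 0.014, -0.003], [0.014, -1.0, 0.003], [-0.003, -0.003, -1.0]]
force: [-1.1, 0.1, -0.6]
grip_width: 1.004
grasp_force: 0.0
```

Emit:
step_arm(plan=[{"tx":0,"ty":0,"tz":0,"ax":0,"ay":0,"az":0,"hand":1},{"tx":0,"ty":0,"tz":0,"ax":0,"ay":0,"az":0,"hand":1}])

```text
t: 31.7
tool_pos: [0.4339, -0.2063, 0.0362]
orientation: [[1.0, 0.016, 0.001], [0.016, -1.0, -0.001], [0.001, 0.001, -1.0]]
force: [0.2, -1.1, -0.1]
grip_width: 1.002
grasp_force: 0.0
```

```bash
python3 held.py ln1 .016 .4335 -.2065 .015 0
python3 - <<'E'
import fit as F
from fit import *
T,S=see()
print(F.fit([S],P(.016),(.477,-.007,.14),z0=.05))
im=cv2.resize(T["img"][...,::-1],None,fx=3,fy=3,interpolation=cv2.INTER_CUBIC);im2=cv2.resize(S["img"][...,::-1],None,fx=3,fy=3,interpolation=cv2.INTER_CUBIC)
q=proj(T,[[.477,-.007,.05]])[0]*3;r=proj(S,[[.45,-.1,.05]])[0]*3
cut=lambda i,q:i[int(q[1])-230:int(q[1])+230,int(q[0])-190:int(q[0])+190]
cv2.imwrite("pics/stack2.png",np.hstack([cut(im,q),cut(im2,r)]))
E
```

```text
[ 0.4339 -0.2063  0.0362] yaw 0.01596039751247923 [ 0.2068 -1.0822 -0.088 ] [-0.032   0.0394  0.0427] 1.0024494620060838 0.0
top [ 0.4368 -0.205   0.0392] 49.84975814819336
side [ 0.4333 -0.2049  0.0268] 87.63948059082031
(array([0.49752012, 0.00166776, 0.19051723]), np.float64(77.38619232177734))
```

View pics/stack2.png

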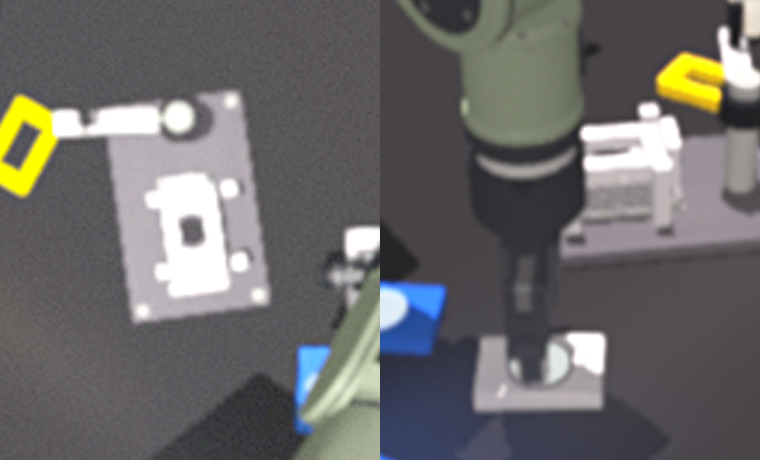

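The spacer sits flush on the lamp body against the +y posts and end stop, and the open fingers straddle the lens cell. Grasping it now.

Emit:
step_arm(plan=[{"tx":0,"ty":0,"tz":-1.5,"ax":0,"ay":0,"az":0,"hand":1},{"tx":0,"ty":0,"tz":-2.7,"ax":0,"ay":0,"az":0,"hand":1},{"tx":0,"ty":0,"tz":-3.2,"ax":0,"ay":0,"az":0,"hand":1},{"tx":0,"ty":0,"tz":-3.2,"ax":0,"ay":0,"az":0,"hand":1},{"tx":0,"ty":0,"tz":-3.2,"ax":0,"ay":0,"az":0,"hand":0.5},{"tx":0,"ty":0,"tz":-3.2,"ax":0,"ay":0,"az":0,"hand":0.3},{"tx":0,"ty":0,"tz":-3.2,"ax":0,"ay":0,"az":0,"hand":0.3},{"tx":0,"ty":0,"tz":-3.2,"ax":0,"ay":0,"az":0,"hand":0.3},{"tx":0,"ty":0,"tz":-3.2,"ax":0,"ay":0,"az":0,"hand":0.3},{"tx":0,"ty":0,"tz":-3.2,"ax":0,"ay":0,"az":0,"hand":0.3}])

```text
t: 32.73
tool_pos: [0.4343, -0.2072, 0.0047]
orientation: [[1.0, 0.015, 0.002], [0.015, -1.0, -0.001], [0.002, 0.001, -1.0]]
force: [-1.1, 1.6, 6.4]
grip_width: 0.632
grasp_force: 64.1
```

Emit:
step_arm(plan=[{"tx":0,"ty":0,"tz":1.5,"ax":0,"ay":0,"az":0,"hand":0.3},{"tx":0,"ty":0,"tz":5,"ax":0,"ay":0,"az":0,"hand":0.3},{"tx":0.2,"ty":1.5,"tz":9,"ax":0,"ay":0,"az":0.5,"hand":0.3},{"tx":0.8,"ty":4,"tz":12,"ax":0,"ay":0,"az":1.5,"hand":0.3},{"tx":1.6,"ty":8,"tz":12,"ax":0,"ay":0,"az":3,"hand":0.3},{"tx":2.5,"ty":12,"tz":12,"ax":0,"ay":0,"az":5,"hand":0.3},{"tx":3.4,"ty":15.5,"tz":12,"ax":0,"ay":0,"az":6.3,"hand":0.3},{"tx":3.9,"ty":18.2,"tz":12,"ax":0,"ay":0,"az":7.2,"hand":0.3},{"tx":4.05,"ty":19.5,"tz":11.5,"ax":0,"ay":0,"az":7.2,"hand":0.3},{"tx":4.05,"ty":19.5,"tz":10.7,"ax":0,"ay":0,"az":7.2,"hand":0.3},{"tx":4.05,"ty":19.5,"tz":10.2,"ax":0,"ay":0,"az":7.2,"hand":0.3},{"tx":4.05,"ty":19.5,"tz":10.2,"ax":0,"ay":0,"az":7.2,"hand":0.3}])

```text
t: 33.73
tool_pos: [0.4719, -0.0117, 0.1036]
orientation: [[0.99, 0.14, -0.004], [0.14, -0.99, 0.0], [-0.004, -0.001, -1.0]]
force: [-0.8, -0.5, -2.7]
grip_width: 0.634
grasp_force: 64.5
```

Emit:
step_arm(plan=[{"tx":0,"ty":0,"tz":-1,"ax":0,"ay":0,"az":0,"hand":0.3},{"tx":0,"ty":0,"tz":-2,"ax":0,"ay":0,"az":0,"hand":0.3},{"tx":0,"ty":0,"tz":-2.6,"ax":0,"ay":0,"az":0,"hand":0.3},{"tx":0,"ty":0,"tz":-3,"ax":0,"ay":0,"az":0,"hand":0.3},{"tx":0,"ty":0,"tz":-3.2,"ax":0,"ay":0,"az":0,"hand":0.3},{"tx":0,"ty":0,"tz":-3.2,"ax":0,"ay":0,"az":0,"hand":0.3}])

```text
t: 34.23
tool_pos: [0.4732, -0.0117, 0.0727]
orientation: [[0.99, 0.14, -0.001], [0.14, -0.99, 0.0], [-0.001, -0.0, -1.0]]
force: [-0.6, 0.2, -2.8]
grip_width: 0.629
grasp_force: 64.5
```

Emit:
step_arm(plan=[{"tx":0,"ty":0,"tz":-0.1,"ax":0,"ay":0,"az":0,"hand":0.3},{"tx":0,"ty":0,"tz":-0.17,"ax":0,"ay":0,"az":0,"hand":0.3},{"tx":0,"ty":0,"tz":-0.2,"ax":0,"ay":0,"az":0,"hand":0.3},{"tx":-0.01,"ty":0.1,"tz":-0.2,"ax":0,"ay":0,"az":0,"hand":0.3},{"tx":-0.03,"ty":0.2,"tz":-0.2,"ax":0,"ay":0,"az":0,"hand":0.3},{"tx":-0.04,"ty":0.3,"tz":-0.2,"ax":0,"ay":0,"az":0,"hand":0.3},{"tx":-0.06,"ty":0.4,"tz":-0.2,"ax":0,"ay":0,"az":0,"hand":0.3},{"tx":-0.07,"ty":0.5,"tz":-0.2,"ax":0,"ay":0,"az":0,"hand":0.3},{"tx":-0.08,"ty":0.57,"tz":-0.2,"ax":0,"ay":0,"az":0,"hand":0.3},{"tx":-0.08,"ty":0.57,"tz":-0.2,"ax":0,"ay":0,"az":0,"hand":0.3}])

```text
t: 35.07
tool_pos: [0.4732, -0.0074, 0.0717]
orientation: [[0.99, 0.141, 0.001], [0.141, -0.99, -0.003], [0.0, 0.004, -1.0]]
force: [0.3, -5.7, -2.1]
grip_width: 0.628
grasp_force: 64.5
```

Emit:
step_arm(plan=[{"tx":0.1,"ty":-0.03,"tz":-0.03,"ax":0,"ay":0,"az":0,"hand":0.3},{"tx":0.2,"ty":-0.02,"tz":-0.06,"ax":0,"ay":0,"az":0,"hand":0.3},{"tx":0.3,"ty":0,"tz":-0.08,"ax":0,"ay":0,"az":0,"hand":0.3},{"tx":0.4,"ty":0.02,"tz":-0.08,"ax":0,"ay":0,"az":0,"hand":0.3},{"tx":0.5,"ty":0.04,"tz":-0.08,"ax":0,"ay":0,"az":0,"hand":0.3},{"tx":0.6,"ty":0.05,"tz":-0.08,"ax":0,"ay":0,"az":0,"hand":0.3},{"tx":0.6,"ty":0.05,"tz":-0.08,"ax":0,"ay":0,"az":0,"hand":0.3}])

```text
t: 35.65
tool_pos: [0.4774, -0.0069, 0.0708]
orientation: [[0.99, 0.141, -0.004], [0.141, -0.99, -0.003], [-0.004, 0.003, -1.0]]
force: [-5.3, -7.0, 3.2]
grip_width: 0.63
grasp_force: 65.1
```

Emit:
step_arm(plan=[{"tx":0.1,"ty":-0.03,"tz":0.05,"ax":0,"ay":0,"az":0,"hand":0.3},{"tx":0.2,"ty":-0.06,"tz":0.1,"ax":0,"ay":0,"az":0,"hand":0.3},{"tx":0.3,"ty":-0.08,"tz":0.12,"ax":0,"ay":0,"az":0,"hand":0.3},{"tx":0.4,"ty":-0.1,"tz":0.15,"ax":0,"ay":0,"az":0,"hand":0.3},{"tx":0.5,"ty":-0.1,"tz":0.18,"ax":0,"ay":0,"az":0,"hand":0.3},{"tx":0.5,"ty":-0.1,"tz":0.18,"ax":0,"ay":0,"az":0,"hand":0.3},{"tx":0.5,"ty":-0.1,"tz":0.18,"ax":0,"ay":0,"az":0,"hand":0.3}])

```text
t: 36.23
tool_pos: [0.4782, -0.0068, 0.0708]
orientation: [[0.99, 0.141, -0.013], [0.141, -0.99, -0.001], [-0.013, -0.001, -1.0]]
force: [-11.5, -4.8, 2.1]
grip_width: 0.632
grasp_force: 65.1
```

Home at x 0.4782 as expected. I'll relax, release, then press from the −x end with the fingers shut.

Emit:
step_arm(plan=[{"tx":0.1,"ty":0,"tz":0.05,"ax":0,"ay":0,"az":0,"hand":0.3},{"tx":0.1,"ty":0,"tz":0.05,"ax":0,"ay":0,"az":0,"hand":0.3},{"tx":-0.1,"ty":0,"tz":0,"ax":0,"ay":0,"az":0,"hand":0.3},{"tx":-0.25,"ty":-0.03,"tz":-0.1,"ax":0,"ay":0,"az":0,"hand":0.3},{"tx":-0.25,"ty":-0.03,"tz":-0.1,"ax":0,"ay":0,"az":0,"hand":0.3},{"tx":-0.25,"ty":-0.03,"tz":-0.1,"ax":0,"ay":0,"az":0,"hand":0.75},{"tx":-0.25,"ty":-0.03,"tz":-0.1,"ax":0,"ay":0,"az":0,"hand":0.85},{"tx":-0.25,"ty":-0.03,"tz":-0.1,"ax":0,"ay":0,"az":0,"hand":0.85}])

```text
t: 36.9
tool_pos: [0.4824, -0.0065, 0.0721]
orientation: [[0.99, 0.14, 0.002], [0.14, -0.99, 0.0], [0.002, 0.0, -1.0]]
force: [-0.3, -0.4, 0.8]
grip_width: 0.85
grasp_force: 0.0
```

Emit:
step_arm(plan=[{"tx":0,"ty":0,"tz":1.5,"ax":0,"ay":0,"az":0,"hand":0.85},{"tx":0,"ty":0,"tz":3.5,"ax":0,"ay":0,"az":0,"hand":0.85},{"tx":-2,"ty":-0.3,"tz":4.5,"ax":0,"ay":0,"az":0,"hand":0.3},{"tx":-5,"ty":-0.6,"tz":4.5,"ax":0,"ay":0,"az":0,"hand":0},{"tx":-7.2,"ty":-0.95,"tz":4,"ax":0,"ay":0,"az":0,"hand":0},{"tx":-7.2,"ty":-0.95,"tz":2,"ax":0,"ay":0,"az":0,"hand":0},{"tx":-7.2,"ty":-0.95,"tz":0.2,"ax":0,"ay":0,"az":0,"hand":0},{"tx":-7.2,"ty":-0.95,"tz":0,"ax":0,"ay":0,"az":0,"hand":0},{"tx":-7.2,"ty":-0.95,"tz":0,"ax":0,"ay":0,"az":0,"hand":0}])

```text
t: 37.65
tool_pos: [0.4089, -0.0158, 0.071]
orientation: [[0.99, 0.14, -0.002], [0.14, -0.99, 0.001], [-0.002, -0.001, -1.0]]
force: [-1.0, -0.5, 0.2]
grip_width: -0.004
grasp_force: 0.0
```

Emit:
step_arm(plan=[{"tx":0.3,"ty":0.04,"tz":0,"ax":0,"ay":0,"az":0,"hand":0},{"tx":0.6,"ty":0.08,"tz":0,"ax":0,"ay":0,"az":0,"hand":0},{"tx":0.8,"ty":0.11,"tz":0,"ax":0,"ay":0,"az":0,"hand":0},{"tx":0.9,"ty":0.13,"tz":0,"ax":0,"ay":0,"az":0,"hand":0},{"tx":1,"ty":0.14,"tz":0,"ax":0,"ay":0,"az":0,"hand":0},{"tx":1.1,"ty":0.15,"tz":0,"ax":0,"ay":0,"az":0,"hand":0},{"tx":1.2,"ty":0.16,"tz":0,"ax":0,"ay":0,"az":0,"hand":0},{"tx":1.3,"ty":0.18,"tz":0,"ax":0,"ay":0,"az":0,"hand":0},{"tx":1.4,"ty":0.19,"tz":0,"ax":0,"ay":0,"az":0,"hand":0},{"tx":1.5,"ty":0.2,"tz":0,"ax":0,"ay":0,"az":0,"hand":0},{"tx":1.5,"ty":0.2,"tz":0,"ax":0,"ay":0,"az":0,"hand":0}])

```text
t: 38.57
tool_pos: [0.4227, -0.0141, 0.0711]
orientation: [[0.99, 0.141, -0.004], [0.141, -0.99, -0.0], [-0.004, -0.0, -1.0]]
force: [-4.4, -1.5, 4.0]
grip_width: -0.002
grasp_force: 2.5
```

Contact is at x 0.4227, flush with the lower parts. Pressing firmly now.

Emit:
step_arm(plan=[{"tx":0.15,"ty":0,"tz":0.05,"ax":0,"ay":0,"az":0,"hand":0},{"tx":0.3,"ty":0,"tz":0.1,"ax":0,"ay":0,"az":0,"hand":0},{"tx":0.45,"ty":0,"tz":0.13,"ax":0,"ay":0,"az":0,"hand":0},{"tx":0.6,"ty":0,"tz":0.17,"ax":0,"ay":0,"az":0,"hand":0},{"tx":0.6,"ty":0,"tz":0.17,"ax":0,"ay":0,"az":0,"hand":0},{"tx":0.6,"ty":0,"tz":0.17,"ax":0,"ay":0,"az":0,"hand":0}])

```text
t: 39.07
tool_pos: [0.4228, -0.014, 0.0711]
orientation: [[0.99, 0.142, -0.018], [0.142, -0.99, -0.0], [-0.017, -0.002, -1.0]]
force: [-16.3, -3.8, 10.1]
grip_width: 0.004
grasp_force: 8.5
```

Emit:
step_arm(plan=[{"tx":-0.9,"ty":-0.1,"tz":0,"ax":0,"ay":0,"az":0,"hand":0},{"tx":-1.8,"ty":-0.2,"tz":0.5,"ax":0,"ay":0,"az":0,"hand":0},{"tx":-1.8,"ty":0,"tz":4,"ax":0,"ay":0,"az":7,"hand":0},{"tx":-1.5,"ty":0,"tz":8,"ax":0,"ay":0,"az":14,"hand":0.2},{"tx":0,"ty":1,"tz":10,"ax":0,"ay":0,"az":21,"hand":0.5},{"tx":2.5,"ty":3,"tz":10,"ax":0,"ay":0,"az":28,"hand":0.5},{"tx":5,"ty":5,"tz":10,"ax":0,"ay":0,"az":35,"hand":0.5},{"tx":7.5,"ty":6.5,"tz":10,"ax":0,"ay":0,"az":42,"hand":0.5},{"tx":10,"ty":8,"tz":10,"ax":0,"ay":0,"az":49,"hand":0.5},{"tx":12.5,"ty":9.5,"tz":10,"ax":0,"ay":0,"az":56,"hand":0.5},{"tx":14.5,"ty":11,"tz":10,"ax":0,"ay":0,"az":63,"hand":0.5},{"tx":15.4,"ty":11.8,"tz":10,"ax":0,"ay":0,"az":70,"hand":0.5}])

```text
t: 40.07
tool_pos: [0.5872, 0.1057, 0.1732]
orientation: [[0.2, 0.98, 0.003], [0.98, -0.2, 0.001], [0.002, 0.003, -1.0]]
force: [-0.6, 0.6, 0.7]
grip_width: 0.502
grasp_force: 0.0
```

Emit:
step_arm(plan=[{"tx":0,"ty":0,"tz":0,"ax":0,"ay":0,"az":7,"hand":0.6},{"tx":0,"ty":0,"tz":0,"ax":0,"ay":0,"az":13,"hand":0.6},{"tx":0,"ty":0,"tz":0,"ax":0,"ay":0,"az":15,"hand":0.6},{"tx":0,"ty":0,"tz":0,"ax":0,"ay":0,"az":15,"hand":0.6}])

```text
t: 40.4
tool_pos: [0.5847, 0.1042, 0.173]
orientation: [[-0.054, 0.999, 0.001], [0.999, 0.054, 0.0], [0.0, 0.001, -1.0]]
force: [-0.7, 0.1, -0.2]
grip_width: 0.602
grasp_force: 0.0
```

Run:
```python
from h import *
s=sense();print(s["tool_pos"],s["q"].round(2),s["grip_width"])
T=read_camera("top");S=read_camera("side")
for n,c in(("top",T),("side",S)):
    for r in place_of(c,"collar_handle")[:2]:print(n,atz(c,r["position"],.145).round(4),r["p"])
vis=[]
for c in(T,S):
    im=cv2.resize(c["img"][...,::-1],None,fx=3,fy=3,interpolation=cv2.INTER_CUBIC);q=proj(c,[[.53,.05,.1]])[0]*3
    vis.append(im[int(q[1])-230:int(q[1])+230,int(q[0])-190:int(q[0])+190])
cv2.imwrite("pics/col1.png",np.hstack(vis))
```

```text
[0.58473063 0.10423207 0.17295119] [ 0.03  0.3   1.55  0.    1.29 -0.02] 0.6024009128306138
top [ 0.4717 -0.3365  0.145 ] 0.31
top [0.6043 0.2883 0.145 ] 0.26
side [0.5907 0.1029 0.145 ] 0.84
```

View pics/col1.png

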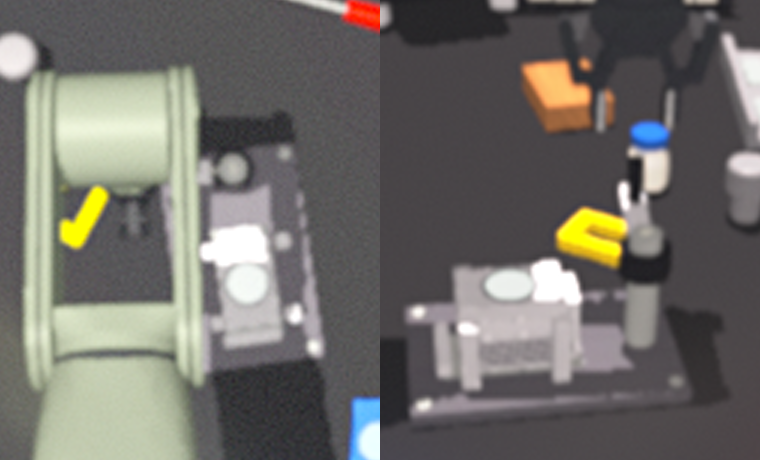

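The lens cell tops the stack with all edges flush. The open fingers at side-crop columns 600 and 670 straddle the handle at (635,175). Lowering around it and closing.

Emit:
step_arm(plan=[{"tx":0,"ty":0,"tz":-2,"ax":0,"ay":0,"az":0,"hand":0.6},{"tx":0,"ty":0,"tz":-4,"ax":0,"ay":0,"az":0,"hand":0.6},{"tx":0,"ty":0,"tz":-5.5,"ax":0,"ay":0,"az":0,"hand":0.6},{"tx":0,"ty":0,"tz":-6.1,"ax":0,"ay":0,"az":0,"hand":0.6},{"tx":0,"ty":0,"tz":-6.1,"ax":0,"ay":0,"az":0,"hand":0.5},{"tx":0,"ty":0,"tz":-6.1,"ax":0,"ay":0,"az":0,"hand":0.4},{"tx":0,"ty":0,"tz":-6.1,"ax":0,"ay":0,"az":0,"hand":0.3},{"tx":0,"ty":0,"tz":-6.1,"ax":0,"ay":0,"az":0,"hand":0.27},{"tx":0,"ty":0,"tz":-6.1,"ax":0,"ay":0,"az":0,"hand":0.27}])

```text
t: 41.35
tool_pos: [0.5856, 0.104, 0.1136]
orientation: [[-0.053, 0.999, 0.003], [0.999, 0.053, 0.0], [-0.0, 0.003, -1.0]]
force: [0.9, 0.5, 0.0]
grip_width: 0.272
grasp_force: 0.4
```

Emit:
step_arm(plan=[{"tx":-0.6,"ty":-0.05,"tz":0,"ax":0,"ay":0,"az":3.5,"hand":0.27},{"tx":-1.15,"ty":-0.14,"tz":0,"ax":0,"ay":0,"az":7,"hand":0.27},{"tx":-1.7,"ty":-0.28,"tz":0,"ax":0,"ay":0,"az":10.5,"hand":0.27},{"tx":-2.28,"ty":-0.42,"tz":0,"ax":0,"ay":0,"az":14,"hand":0.27},{"tx":-3.36,"ty":-0.83,"tz":0,"ax":0,"ay":0,"az":21,"hand":0.27}])

```text
t: 41.77
tool_pos: [0.5532, 0.0958, 0.1137]
orientation: [[-0.412, 0.911, 0.006], [0.911, 0.412, 0.0], [-0.002, 0.005, -1.0]]
force: [2.3, -0.9, 0.2]
grip_width: 0.263
grasp_force: 1.2
```

Emit:
step_arm(plan=[{"tx":-1.03,"ty":-0.54,"tz":0,"ax":0,"ay":0,"az":7,"hand":0.27},{"tx":-1.98,"ty":-1.21,"tz":0,"ax":0,"ay":0,"az":14,"hand":0.27},{"tx":-2.84,"ty":-1.98,"tz":0,"ax":0,"ay":0,"az":21,"hand":0.27},{"tx":-3.61,"ty":-2.85,"tz":0,"ax":0,"ay":0,"az":28,"hand":0.27},{"tx":-4.26,"ty":-3.81,"tz":0,"ax":0,"ay":0,"az":35,"hand":0.27},{"tx":-4.79,"ty":-4.85,"tz":0,"ax":0,"ay":0,"az":42,"hand":0.27},{"tx":-5.18,"ty":-5.94,"tz":0,"ax":0,"ay":0,"az":49,"hand":0.27},{"tx":-5.45,"ty":-7.07,"tz":0,"ax":0,"ay":0,"az":56,"hand":0.27},{"tx":-5.57,"ty":-8.22,"tz":0,"ax":0,"ay":0,"az":63,"hand":0.27},{"tx":-5.57,"ty":-8.22,"tz":0,"ax":0,"ay":0,"az":63,"hand":0.27}])

```text
t: 42.6
tool_pos: [0.4959, 0.0122, 0.1133]
orientation: [[-0.999, 0.051, 0.002], [0.051, 0.999, -0.001], [-0.002, -0.001, -1.0]]
force: [-0.8, 0.2, 0.4]
grip_width: 0.269
grasp_force: 0.0
```

Emit:
step_arm(plan=[{"tx":0.0,"ty":-0.5,"tz":0,"ax":0,"ay":0,"az":3,"hand":0.27},{"tx":0.02,"ty":-1,"tz":0,"ax":0,"ay":0,"az":6,"hand":0.27},{"tx":0.05,"ty":-1.4,"tz":0,"ax":0,"ay":0,"az":9,"hand":0.27},{"tx":0.08,"ty":-1.7,"tz":0,"ax":0,"ay":0,"az":10.6,"hand":0.27},{"tx":0.1,"ty":-1.9,"tz":0,"ax":0,"ay":0,"az":10.6,"hand":0.27},{"tx":0.1,"ty":-1.9,"tz":0,"ax":0,"ay":0,"az":10.6,"hand":0.27}])

```text
t: 43.1
tool_pos: [0.4965, -0.0053, 0.1126]
orientation: [[-0.991, -0.13, 0.001], [-0.13, 0.991, 0.0], [-0.001, 0.0, -1.0]]
force: [1.0, 1.4, 1.1]
grip_width: 0.272
grasp_force: 0.6
```

Not at the stop yet (light force), so I'll keep pushing gently.

Emit:
step_arm(plan=[{"tx":0.02,"ty":-0.15,"tz":0,"ax":0,"ay":0,"az":0.5,"hand":0.27},{"tx":0.04,"ty":-0.3,"tz":0,"ax":0,"ay":0,"az":0.5,"hand":0.27},{"tx":0.06,"ty":-0.45,"tz":0,"ax":0,"ay":0,"az":0.5,"hand":0.27},{"tx":0.08,"ty":-0.6,"tz":0,"ax":0,"ay":0,"az":0.5,"hand":0.27},{"tx":0.08,"ty":-0.6,"tz":0,"ax":0,"ay":0,"az":0.5,"hand":0.27}])

```text
t: 43.52
tool_pos: [0.4966, -0.0079, 0.1122]
orientation: [[-0.99, -0.14, -0.001], [-0.14, 0.99, 0.008], [-0.0, 0.008, -1.0]]
force: [-0.4, 13.9, 4.2]
grip_width: 0.273
grasp_force: 6.5
```

Emit:
step_arm(plan=[{"tx":0,"ty":0,"tz":0,"ax":0,"ay":0,"az":0,"hand":0.27},{"tx":0,"ty":0.3,"tz":0,"ax":0,"ay":0,"az":0,"hand":0.27},{"tx":0,"ty":0.5,"tz":0,"ax":0,"ay":0,"az":0,"hand":0.4},{"tx":0,"ty":0.5,"tz":0,"ax":0,"ay":0,"az":0,"hand":0.6},{"tx":0,"ty":0.5,"tz":0,"ax":0,"ay":0,"az":0,"hand":0.6},{"tx":0,"ty":0.5,"tz":2,"ax":0,"ay":0,"az":0,"hand":0.6},{"tx":0,"ty":0.5,"tz":5,"ax":0,"ay":0,"az":0,"hand":0.6},{"tx":-2,"ty":-2,"tz":9,"ax":0,"ay":0,"az":0,"hand":0.6},{"tx":-5,"ty":-6,"tz":11,"ax":0,"ay":0,"az":0,"hand":0.6},{"tx":-7,"ty":-10,"tz":11,"ax":0,"ay":0,"az":0,"hand":0.6},{"tx":-8,"ty":-14,"tz":11,"ax":0,"ay":0,"az":0,"hand":0.6},{"tx":-8,"ty":-18,"tz":11,"ax":0,"ay":0,"az":0,"hand":0.6}])

```text
t: 44.52
tool_pos: [0.4175, -0.1746, 0.223]
orientation: [[-0.99, -0.142, 0.001], [-0.142, 0.99, -0.002], [-0.001, -0.002, -1.0]]
force: [1.2, 0.6, -1.5]
grip_width: 0.595
grasp_force: 0.0
```

Run:
```python
from h import *
C=np.array([.5906,.0094])
for n in("top","side"):
    c=read_camera(n)
    for r in place_of(c,"collar_handle")[:2]:
        p=atz(c,r["position"],.145);d=p[:2]-C;print(n,p.round(4),r["p"],"angle from locked deg",(188.05-np.degrees(np.arctan2(d[1],d[0])))%360)
    cv2.imwrite(f"pics/end_{n}.png",c["img"][...,::-1])
    for th in ("fixture","spacer","lens_cell"):
        for r in place_of(c,th)[:3]: print(n,th,atz(c,r["position"],.066 if th=="lens_cell" else 0).round(3),round(r["p"],2))
print(sense()["force"],sense()["tool_pos"])
```

```text
top [0.4961 0.0069 0.145 ] 0.71 angle from locked deg 6.5618746447108265
top fixture [ 0.475 -0.002  0.   ] 0.89
top spacer [0.566 0.188 0.   ] 0.71
top lens_cell [ 0.315 -0.142  0.066] 0.77
top lens_cell [ 0.471 -0.001  0.066] 0.72
top lens_cell [ 0.341 -0.282  0.066] 0.7
side [0.4968 0.0006 0.145 ] 0.57 angle from locked deg 2.689764663470271
side fixture [ 0.473 -0.019  0.   ] 0.7
side spacer [0.479 0.053 0.   ] 0.67
side spacer [0.572 0.181 0.   ] 0.59
side lens_cell [ 0.348 -0.361  0.066] 0.85
side lens_cell [ 0.326 -0.222  0.066] 0.68
side lens_cell [ 0.488 -0.019  0.066] 0.67
[0.32740329 0.1680433  0.20318145] [ 0.41926923 -0.17194678  0.22155701]
```

Run:
```python
from h import *
for n in("top","side"):
    c=read_camera(n);g=c["img"].astype(float).mean(2);res=[]
    for th in np.arange(-6,13,1.):
        a=np.radians(188.05-th);o=np.array([.5906+.095*np.cos(a),.0094+.095*np.sin(a)])
        k=np.linspace(0,2*np.pi,16);pts=[[o[0]+.008*np.cos(t),o[1]+.008*np.sin(t),z] for t in k for z in(.102,.145)]
        m=np.zeros_like(g,np.uint8);b=np.zeros_like(m)
        h=cv2.convexHull(proj(c,pts).astype(np.float32));cv2.fillConvexPoly(m,np.round(h*16).astype(np.int32),1,shift=4)
        b=cv2.dilate(m,np.ones((5,5)))-m
        res.append((th,round(g[b>0].mean()-g[m>0].mean(),1)))
    print(n,res)
s=sense();print(s["force"],s["qvel"].round(3))
```

```text
top [(np.float64(-6.0), np.float64(43.4)), (np.float64(-5.0), np.float64(59.6)), (np.float64(-4.0), np.float64(65.9)), (np.float64(-3.0), np.float64(69.4)), (np.float64(-2.0), np.float64(70.0)), (np.float64(-1.0), np.float64(60.1)), (np.float64(0.0), np.float64(52.1)), (np.float64(1.0), np.float64(45.8)), (np.float64(2.0), np.float64(37.0)), (np.float64(3.0), np.float64(30.3)), (np.float64(4.0), np.float64(20.2)), (np.float64(5.0), np.float64(15.4)), (np.float64(6.0), np.float64(7.0)), (np.float64(7.0), np.float64(-0.7)), (np.float64(8.0), np.float64(-5.4)), (np.float64(9.0), np.float64(-6.9)), (np.float64(10.0), np.float64(-10.3)), (np.float64(11.0), np.float64(-12.3)), (np.float64(12.0), np.float64(-14.9))]
side [(np.float64(-6.0), np.float64(49.4)), (np.float64(-5.0), np.float64(51.9)), (np.float64(-4.0), np.float64(52.4)), (np.float64(-3.0), np.float64(57.8)), (np.float64(-2.0), np.float64(57.2)), (np.float64(-1.0), np.float64(61.1)), (np.float64(0.0), np.float64(63.6)), (np.float64(1.0), np.float64(61.4)), (np.float64(2.0), np.float64(60.8)), (np.float64(3.0), np.float64(57.1)), (np.float64(4.0), np.float64(58.5)), (np.float64(5.0), np.float64(58.1)), (np.float64(6.0), np.float64(51.2)), (np.float64(7.0), np.float64(51.0)), (np.float64(8.0), np.float64(47.5)), (np.float64(9.0), np.float64(43.5)), (np.float64(10.0), np.float64(41.6)), (np.float64(11.0), np.float64(34.8)), (np.float64(12.0), np.float64(32.6))]
[-0.08313374 -0.97091903 -0.25187167] [-0.007 -0.001 -0.    -0.    -0.001  0.001]
```

The handle sits at its locked position, about 0 ± 2°, in both views. Together with the firm hard-stop reaction, that is enough to hand in.

```bash
python3 -c "
from bench import *
print(sign_off())"
```

```text
the job is handed in; nothing more can be done
None
```

The lamp body, spacer and lens cell are stacked and pressed home in the fixture, the collar is at its locked stop, and the job is handed in at about 45 s; no verdict came back, and I estimated the end-stop forces (about 10 N each) from the wrist readings rather than measuring them at the stop.

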